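Snap a circuit board onto its standoffs in an instrument case

TASK

Fit the circuit board into the open aluminium case: lay it level on its four white snap standoffs, terminal block over the low-walled end, and let go of it. Then press it down from above with shut fingers, one end after the other between the two standoffs there, until all four have clicked through and the board lies fully home on its seats. Be gentle: no more than about 20 N of push, never tip the board steeply, and leave everything else on the bench where it is.

Things in the scene. Friction and masses are not known exactly. Their poses are not given: they have to be found in the camera images.
- board: Green circuit board, 150 (x) x 90 (y) x 4 mm thick, 0.11 to 0.22 kg, component side up. Origin: centre of its underside and of its four 10 mm square through holes at x = +-50, y = +-32 mm. Grey terminal block on its +x end (x = 63 to 75, y = +-24, 12 mm high); 12 mm high capacitors at x = +-29, y = +-34. Grip it by the heat sink on its centre.
- sink (a point): Centre of the top of the finned aluminium heat sink, 34 mm above the board's underside. The heat sink is 40 mm along the board's x, 30 mm along its y and rises 30 mm from the board's upper face; 30 mm beside it in y are free for fingers.
- pressA (a point): Bare spot to press on, on the board's upper face midway between holes 0 and 1 (board x = +50, y = 0, z = 4 mm); bare from x = 38 to 62 and y = -15 to 15 mm.
- pressB (a point): The other bare spot, midway between holes 2 and 3 (board x = -50, y = 0, z = 4 mm), as large.
- case: Open grey aluminium case, 186 (x) x 124 (y) mm, walls 3 mm thick and 30 mm high, only 10 mm high at its +x end, where the board's terminal block belongs (board and case axes agree). Origin: centre of its underside, z up. Four white nylon snap standoffs stand in it. It cannot tip or slide sideways, only sink into the foam below it.
- middle (a point): Centre of the case's floor, 3 mm above its underside. The case lies in the cut-out of a black foam block (230 x 170 mm), on soft, slow foam: under a push of some 8 N it sinks by an amount that cannot be seen beforehand, 0 to 14 mm, and stays down; then the foam is firm, about 10 N per mm. So a measured height does not tell how deep to push; feel it. Never push the board down with more than 22 N.
- seat0 (a point): Standoff 0: centre of its 15 mm wide shoulder, the seat for the board's underside, at x = 50, y = 32, z = 15 mm of the case. From it rises a 7.8 mm post that tapers from 9.5 mm above the seat to a 3 mm tip 16.5 mm above it. Two sprung barbs stick out in +y and -y, 13.6 mm over both at the catch 5.5 mm above the seat, narrowing upwards.
- seat1 (a point): Standoff 1: as 0, at x = 50, y = -32, z = 15 mm of the case. A board laid on, holes over the tips, rests on the barbs with its underside about 8.5 mm above the seats. Pushed, an end clicks after about 7 mm and is home on the seats at 8.5 mm.
- seat2 (a point): Standoff 2: as 0, at x = -50, y = 32, z = 15 mm of the case. Pushing the two standoffs of one end through together takes 8 to 18 N; all four at once takes 18 to 28 N, often more than the permitted force. Past the click the push drops, then rises again when the end is home.
- seat3 (a point): Standoff 3: as 0, at x = -50, y = -32, z = 15 mm of the case.
- hole0 (a point): Board hole 0: its centre in the plane of the board's underside, at x = 50, y = 32 mm of the board. Goes over standoff 0.
- hole1 (a point): Board hole 1: its centre in the plane of the board's underside, at x = 50, y = -32 mm of the board. Goes over standoff 1.
- hole2 (a point): Board hole 2: its centre in the plane of the board's underside, at x = -50, y = 32 mm of the board. Goes over standoff 2.
- hole3 (a point): Board hole 3: its centre in the plane of the board's underside, at x = -50, y = -32 mm of the board. Goes over standoff 3.
- spool: Bystander: grey spool of wire, 52 mm diameter, 42 mm high, upright. Origin: centre of its underside. Leave alone.
- driver: Bystander: screwdriver, 170 mm long, lying on the bench. Leave alone.
- pump: Bystander: blue desoldering pump, 190 mm long, 22 mm thick, lying on the bench. Leave alone.
- meter: Bystander: black multimeter, 150 x 75 x 40 mm, lying on its back. Leave alone.
- clips: Bystander: stand with two brass clips on a crossbar, round 70 mm foot, 115 mm high, 150 mm wide. Origin: centre of its underside. Leave alone.
Not all that is in view belongs to the job. What is shaped like the board but brown or pink is not meant.

How it is judged:
By the outcome, as a careful person would: the job done as asked, in the order asked, and still so for the second after the job is handed in, with the robot touching nothing.
It also fails if it takes over 72 s, if anything falls off the work surface, if the arm or the gripper's body presses on something with over 40 N, if the wrist force passes 120 N, or if a joint passes its speed limit or range.

ROBOT

A 6-joint arm with a two-finger parallel gripper is mounted at the origin on the work surface. World frame = base frame: x ahead of the robot, y to its left, z up, the work surface at z = 0. Lengths are in mm, angles in rad, forces in N, time in s.
With the tool pointing down it reaches from about 300 to 875 mm from the base axis. Payload 6.4 kg.
Tool frame: the origin (TCP) lies midway between the tips of the shut fingers; the grasp point (between the pads) lies 19 mm behind it; z points along the fingers, y is the line along which they close (so a half turn about z gives the same grasp; the last joint's range is limited). The gripper opens to 88 mm and grips with 3 to 60 N. Pads are 18 mm wide; open, the fingers measure 123 mm over their backs; the gripper's body (75 mm by 187 mm) begins 45 mm behind the grasp point.
Start: joints at [-1.523, 0.181, 1.607, -0, 1.354, -0.206], TCP at [144.389, -556.591, 238.714] pointing down, gripper open.
Joint ranges: [-2.99, 2.99], [-0.89, 2.07], [0.3, 2.58], [-1.14, 4.28], [0, 2.63], [-3.12, 3.12]. Speed limits (rad/s): [2.57, 2.57, 3.01, 3.14, 3.14, 3.14].

INTERFACE

Orientations are given as [roll, pitch, yaw] about the fixed x, y, z axes, in that order (R = Rz(yaw) Ry(pitch) Rx(roll)).
In Python, from rig import readout, vision, order gives the robot as it stands.
- The arm moves only by the tool step_arm, never from a script. Its argument "deltas" is a list of rows, each an object of numbers: "dx", "dy", "dz": the shift along the world's x, y, z in cm; "ax", "ay", "az": the turn, a rotation vector about the world's x, y, z in degrees; "gripper": the finger opening in cm, from 0 to 8.81. In form: [{"dx": .., "dy": .., "dz": .., "ax": .., "ay": .., "az": .., "gripper": ..}, ...]. A call has 1 to 12 rows; each row shifts and turns the commanded pose from where the row before left it; what a row does not reach is not made up. A row lasts 1/12 s, in which the tool goes at most 41.7 mm and 7.16 degrees, less where a joint would pass 70% of its speed; a pose out of reach is approached as far as the arm can. A call with a gripper value outside its range is refused whole. The fingers move at their own pace and stop on an object; "squeeze" is the grip in N (left out, the last holds). Time passes only in rows, so rows that do not move let the fingers close. It gives the time, the measured TCP pose, the force, the opening and the grip force at its end, in the units of the state.
- readout.get_state(): the state, without advancing time (a new reading comes with each control period).
- vision.grab_frame(name): name is "side" or "top"; returns (picture, depth): 420x560x3 uint8, red, green, blue; 420x560 float32, mm along the optical axis (not along the pixel's ray), 0 where there is no reading.
- vision.camera_model(name): a dict with "intrinsics" (3x3 intrinsics, pixels), "k1" (the pictures are not rectified: a ray, as slopes to the right and down, at radius r is drawn at 1 + k1 r^2 times it, then the intrinsics apply), "view" (4x4, takes a point from world to camera coordinates). Camera axes: x right, y down, z forward; pixel columns grow to the right and rows downward; lengths in mm; the calibration is good to about 2 mm. A picture is of the moment at which its call begins. camera_model takes no time and is no camera call.
- order.close_job(): hands the job in; it is judged then, once.
The state is a dict: "time_s": time; "qpos": joint angles; "joint_vel": joint speeds; "joint_efforts": joint torques, N m; "tool_pos": TCP position; "tcp_rot": TCP orientation; "contact_force": force on the tool from outside, world axes, zero at the start; "torque": the same for the moment, N m; "opening": finger opening in mm; "grip_force": force on a finger pad.
Only numpy, scipy, OpenCV 4.12 (cv2) and the standard library are available. Lean on these libraries where they do the work, as an engineer would, in place of code of your own. Each camera call takes 0.05 s, during which the arm holds its last target. There are 200 camera calls.

## Working session

There is one attempt and no reset: what is moved stays moved. The work goes in short steps, Python scripts to look and compute and a tool call to move; the robot and the scene stay as the last step left them, time stands still between calls to the robot, and variables do not carry over. Pictures are saved under pics/ and viewed, at most 10 in all, crops included, and the job is handed in when it is done.

Besides the shell and the picture viewer there is one more tool, called after "Request:" as a command line: name --argument value ..., lists and objects as JSON in quotes. step_arm: Moves the arm, as the interface text tells. Its arguments: {"type":"object","properties":{"deltas":{"type":"array","items":{"type":"object","properties":{"dx":{"type":"number"},"dy":{"type":"number"},"dz":{"type":"number"},"ax":{"type":"number"},"ay":{"type":"number"},"az":{"type":"number"},"gripper":{"type":"number"}}}},"squeeze":{"type":"number"}},"required":["deltas"]}

```bash
mkdir -p pics; ls; cat > h.py <<'E'
import numpy as np, cv2
from rig import readout, vision, order
def grab(n,save=None):
    p,d=vision.grab_frame(n)
    if save: cv2.imwrite(f'pics/{save}.png',p[:,:,::-1])
    np.savez(f'{n}.npz',p=p,d=d); return p,d
def rays(n,uv):
    m=vision.camera_model(n);K=np.array(m['intrinsics'],float);V=np.array(m['view'],float)
    uv=np.asarray(uv,float).reshape(-1,2)
    k=float(m['k1'])
    s=cv2.undistortPoints(uv.reshape(-1,1,2),K,np.array([k,0,0,0,0.])).reshape(-1,2)
    R=V[:3,:3];o=-R.T@V[:3,3]
    return o,np.c_[s,np.ones(len(s))]@R
def onplane(n,uv,z):
    o,d=rays(n,uv); t=(z-o[2])/d[:,2]; return o+d*t[:,None]
def cloud(n,d):
    v,u=np.nonzero(d>0); o,r=rays(n,np.c_[u,v]); return u,v,o+r*d[v,u][:,None]
def proj(n,P):
    m=vision.camera_model(n);V=np.array(m['view'],float);K=np.array(m['intrinsics'],float)
    return cv2.projectPoints(np.asarray(P,float).reshape(-1,1,3),cv2.Rodrigues(V[:3,:3])[0],V[:3,3],K,np.array([m['k1'],0,0,0,0.]))[0].reshape(-1,2)
E
python3 - <<'E'
from h import *
for n in('top','side'):
    grab(n,n+'0'); m=vision.camera_model(n); print(np.round(m['intrinsics'],1).tolist(),m['k1'],np.round(m['view'],2).tolist())
print(readout.get_state())
E
```

```text
pics
[[515.7, 0.0, 274.3], [0.0, 515.7, 205.3], [0.0, 0.0, 1.0]] -0.11853299304846976 [[-0.01, -1.0, -0.0, 7.42], [-0.97, 0.02, -0.23, 553.21], [0.23, 0.0, -0.97, 1343.95], [0.0, 0.0, 0.0, 1.0]]
[[452.2, 0.0, 277.0], [0.0, 452.2, 212.7], [0.0, 0.0, 1.0]] -0.12274192296382326 [[0.74, -0.68, -0.01, -390.56], [-0.46, -0.5, -0.74, 286.74], [0.49, 0.54, -0.68, 1295.65], [0.0, 0.0, 0.0, 1.0]]
{'time_s': 0.1, 'qpos': array([-1.52326552e+00,  1.81463341e-01,  1.60789087e+00, -9.79888867e-06,
        1.35380115e+00, -2.06312043e-01]), 'joint_vel': array([ 0.00052458, -0.00053331, -0.00340615, -0.00086884,  0.00072322,
        0.00045771]), 'joint_efforts': array([ 5.34277842e-04, -4.34820342e+01, -3.42696941e+01,  7.03010755e-02,
        3.39560152e-02, -3.92222557e-05]), 'tool_pos': array([ 144.38130602, -556.08521141,  237.91043188]), 'tcp_rot': array([-3.14006112e+00, -3.10760722e-04,  2.53844725e-01]), 'contact_force': array([ 0.26002177,  0.3213445 , -0.38954186]), 'torque': array([-0.0195588 ,  0.01580389, -0.01709306]), 'grip_force': 0.0, 'opening': 88.35779067068724}
```

View pics/top0.png

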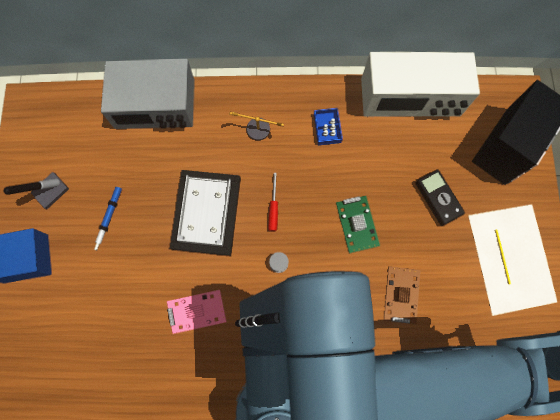

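View pics/side0.png

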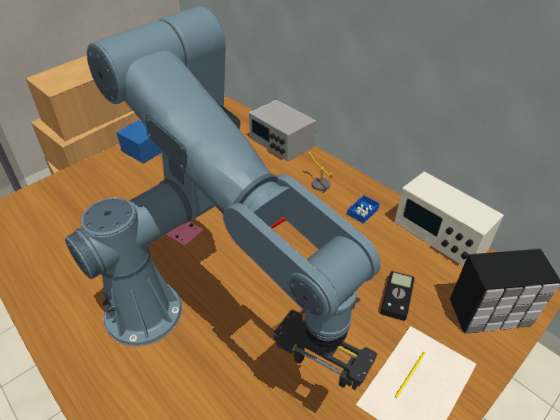

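The top picture shows the green board at (358,223), with its grey terminal block towards (352,200). The case is in its foam at (205,212) and the spool is at (278,262). I'll measure the board and case now and view one enlarged crop of both.

```bash
cat > m.py <<'E'
from h import *
d_=np.load('top.npz');p,d=d_['p'],d_['d']
hsv=cv2.cvtColor(p,cv2.COLOR_RGB2HSV)
u,v,P=cloud('top',d)
D=np.full(p.shape,np.nan);D[v,u]=P
g=cv2.inRange(hsv,(40,80,40),(85,255,255));n,l,s,c=cv2.connectedComponentsWithStats(cv2.morphologyEx(g,cv2.MORPH_CLOSE,np.ones((3,3))))
for i in range(1,n):
    if s[i,4]>150:
        yy,xx=np.nonzero(l==i); Q=D[yy,xx]; print('green',s[i],c[i],np.nanpercentile(Q[:,2],[10,50,90]).round(1))
box=D[160:265,160:250]; print('case h',np.nanpercentile(box[:,:,2],[5,25,50,75,95,99]).round(1))
box=D[190:255,330:385]; print('board h',np.nanpercentile(box[:,:,2],[5,25,50,75,95,99]).round(1))
a=cv2.resize(p[160:265,160:250],None,fx=4.4,fy=4.4,interpolation=cv2.INTER_CUBIC)
b=cv2.resize(p[185:260,325:390],None,fx=6,fy=6,interpolation=cv2.INTER_CUBIC)
H=max(a.shape[0],b.shape[0]);o=np.zeros((H,a.shape[1]+b.shape[1],3),np.uint8);o[:a.shape[0],:a.shape[1]]=a;o[:b.shape[0],a.shape[1]:]=b
print(a.shape,b.shape);cv2.imwrite('pics/crop1.png',o[:,:,::-1])
E
python3 m.py
```

```text
green [ 336  196   44   57 1257] [357.57995227 225.51949085] [0.2 4.1 8.2]
case h [-3.6  0.6 19.6 26.6 36.7 53.1]
board h [-3.6 -0.2  2.3  5.3 19.7 34.8]
(462, 396, 3) (450, 390, 3)
```

View pics/crop1.png

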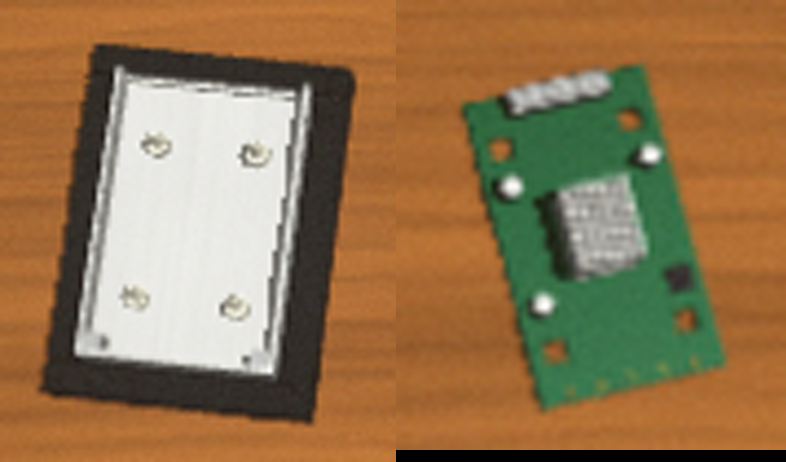

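The crop shows the case at left: four standoffs at crop pixels (156,145), (255,153), (134,297) and (235,306), with an end that looks low at the top. The board is at right, with its terminal block at the upper end and holes at about (630,118), (500,150), (686,320) and (555,350). Next I compute both poses.

```bash
cat > m2.py <<'E'
from h import *
d_=np.load('top.npz');p,d=d_['p'],d_['d']
hsv=cv2.cvtColor(p,cv2.COLOR_RGB2HSV)
u,v,P=cloud('top',d);D=np.full(p.shape,np.nan);D[v,u]=P
def fit(M,W):  # 2D rigid
    mc,wc=M.mean(0),W.mean(0);A=(M-mc);B=(W-wc)
    th=np.arctan2((A[:,0]*B[:,1]-A[:,1]*B[:,0]).sum(),(A*B).sum());c,s=np.cos(th),np.sin(th);R=np.array([[c,-s],[s,c]])
    t=wc-R@mc;return t,th,(W-(M@R.T+t)),np.sqrt((B**2).sum()/(A**2).sum())
M=np.array([[50,32],[50,-32],[-50,32],[-50,-32.]])
# board: holes = orange inside green hull
g=cv2.inRange(hsv,(40,80,40),(85,255,255))
g[:, :330]=0;g[:,390:]=0;g[:190]=0;g[262:]=0
cnt=np.vstack(cv2.findContours(g,cv2.RETR_EXTERNAL,cv2.CHAIN_APPROX_NONE)[0])
hull=np.zeros_like(g);cv2.fillPoly(hull,[cv2.convexHull(cnt)],255);hull=cv2.erode(hull,np.ones((3,3)))
og=(hsv[:,:,0].astype(int)<25)&(hsv[:,:,1]>90)&(hull>0)
n,l,s,c=cv2.connectedComponentsWithStats(og.astype(np.uint8));
for i in range(1,n): print('hole',s[i,4],c[i].round(1),onplane('top',c[i],2)[0].round(1))
r=cv2.minAreaRect(onplane('top',cnt.reshape(-1,2),4)[:,:2].astype(np.float32));print('board rect',r)
guess=np.array([[500,150],[630,118],[555,350],[686,320]])-[396,0]
uv=guess/6-.5+.5/6+[325,185]
H=[]
for q in uv:
    i=1+np.argmin(((c[1:]-q)**2).sum(1)); H.append(c[i] if ((c[i]-q)**2).sum()<6 else q)
W=onplane('top',H,2)[:,:2];t,th,res,k=fit(M,W);print('board',t.round(1),np.degrees(th).round(2),res.round(1).tolist(),k)
Rb=np.array([[np.cos(th),-np.sin(th)],[np.sin(th),np.cos(th)]])
uv0=proj('top',np.r_[t,34]);print('sink px',uv0)
# heights on board
def hs(name,t,th,D,boxes):
    R=np.array([[np.cos(th),-np.sin(th)],[np.sin(th),np.cos(th)]])
    L=(D[...,:2].reshape(-1,2)-t)@R;z=D[...,2].ravel()
    for a,b,c_,e in boxes:
        m=(L[:,0]>a)&(L[:,0]<b)&(L[:,1]>c_)&(L[:,1]<e)&np.isfinite(z)
        print(name,(a,b,c_,e),m.sum(),np.nanmedian(z[m]).round(1),np.nanpercentile(z[m],[10,90]).round(1))
hs('board',t,th,D,[(-18,18,-13,13),(38,60,-15,15),(-65,-38,-15,15),(64,74,-22,22),(-120,-90,-40,40)])
s4=np.array([[156,145],[255,153],[134,297],[235,306]])/4.4-.5+.5/4.4+[160,160]
for z in(20,30):
    W=onplane('top',s4,z)[:,:2];t,th,res,k=fit(M,W);print('case z',z,t.round(1),np.degrees(th).round(2),res.round(1).tolist(),k)
hs('case',t,th,D,[(-40,40,-22,22),(-88,-62,-50,50),(62,88,-50,50),(90.5,92.5,-50,50),(-92.5,-90.5,-50,50),(-80,80,59.5,61.5),(-80,80,-61.5,-59.5),(95,112,-80,80),(-112,-95,-80,80),(-80,80,65,82),(-80,80,-82,-65)])
E
python3 m2.py
```

```text
hole 10 [363.6 204.3] [ 567.1 -256.6    2. ]
hole 10 [342.  209.2] [ 553.7 -193.8    2. ]
hole 9 [373. 238.] [ 468.9 -278.2    2. ]
hole 9 [351. 243.] [ 455.7 -215.     2. ]
board rect ((510.581298828125, -235.05401611328125), (148.555908203125, 90.05921173095703), 12.348206520080566)
board [ 511.4 -235.9] 12.17 [[0.2, 0.3], [0.1, 0.0], [-0.0, 0.2], [-0.4, -0.4]] 1.0045668600896256
sink px [[359.15582813 221.23992395]]
board (-18, 18, -13, 13) 108 30.1 [22.  36.1]
board (38, 60, -15, 15) 78 4.3 [0.5 8.8]
board (-65, -38, -15, 15) 100 3.8 [-0.1  7.9]
board (64, 74, -22, 22) 50 16.6 [13. 21.]
board (-120, -90, -40, 40) 294 0.7 [-3.   4.5]
case z 20 [551.4 198.1] -6.48 [[-0.0, 0.1], [0.8, -0.7], [-0.6, 0.9], [-0.1, -0.3]] 1.0098386249017297
case z 30 [549.1 196.7] -6.48 [[-0.4, -0.1], [0.5, -0.4], [-0.3, 0.6], [0.2, -0.1]] 1.0027039797743427
case (-40, 40, -22, 22) 429 25.7 [21.7 29.3]
case (-88, -62, -50, 50) 314 25.7 [21.5 29.9]
case (62, 88, -50, 50) 307 25.5 [22.  29.7]
case (90.5, 92.5, -50, 50) 28 29.7 [23.4 34.8]
case (-92.5, -90.5, -50, 50) 43 47.8 [ 0.8 54.9]
case (-80, 80, 59.5, 61.5) 23 51.9 [48.2 54.3]
case (-80, 80, -61.5, -59.5) 8 51.4 [30.9 53.3]
case (95, 112, -80, 80) 304 26.5 [23.  31.1]
case (-112, -95, -80, 80) 334 26.1 [22.5 30.1]
case (-80, 80, 65, 82) 304 26.7 [23.  30.4]
case (-80, 80, -82, -65) 310 27.0 [23.2 30.1]
```

```bash
cat > m3.py <<'E'
from h import *
d_=np.load('top.npz');p,d=d_['p'],d_['d']
hsv=cv2.cvtColor(p,cv2.COLOR_RGB2HSV)
k=cv2.inRange(hsv,(0,0,0),(180,255,70));n,l,s,c=cv2.connectedComponentsWithStats(k[150:270,150:260]);i=1+np.argmax(s[1:,4])
cnt=np.vstack(cv2.findContours((l==i).astype(np.uint8),cv2.RETR_EXTERNAL,cv2.CHAIN_APPROX_NONE)[0]).reshape(-1,2)+[150,150]
for z in (0,26.3): print('foam',z,cv2.minAreaRect(onplane('top',cnt,z)[:,:2].astype(np.float32)))
t=np.array([546.,195.,0]);th=np.radians(-6.48);c,s=np.cos(th),np.sin(th);R=np.array([[c,-s,0],[s,c,0],[0,0,1]])
big=cv2.resize(p[160:265,160:250],None,fx=5.6,fy=5.6,interpolation=cv2.INTER_CUBIC)
def dr(L,col,cl=True):
    q=(proj('top',np.array(L,float)@R.T+t)-[160,160]+.5)*5.6-.5
    cv2.polylines(big,[np.round(q).astype(int)],cl,col,1,cv2.LINE_AA)
z=22.7
dr([[a*93,b*62,z+30] for a,b in((1,1),(-1,1),(-1,-1),(1,-1))],(255,0,0))
dr([[a*90,b*59,z+30] for a,b in((1,1),(-1,1),(-1,-1),(1,-1))],(255,120,0))
dr([[a*115,b*85,26.3] for a,b in((1,1),(-1,1),(-1,-1),(1,-1))],(255,255,0))
for a in(50,-50):
    for b in(32,-32):
        ang=np.linspace(0,6.28,16)
        dr([[a+7.5*np.cos(q),b+7.5*np.sin(q),z+15] for q in ang],(0,200,0)); dr([[a,b,z+15],[a,b,z+31.5]],(0,0,255),False)
cv2.imwrite('pics/crop2.png',big[:,:,::-1])
E
python3 m3.py
```

```text
foam 0 ((553.3721923828125, 197.5595245361328), (175.79100036621094, 236.0423126220703), 83.62995147705078)
foam 26.3 ((547.4077758789062, 193.90374755859375), (172.5701141357422, 231.71746826171875), 83.62993621826172)
```

View pics/crop2.png

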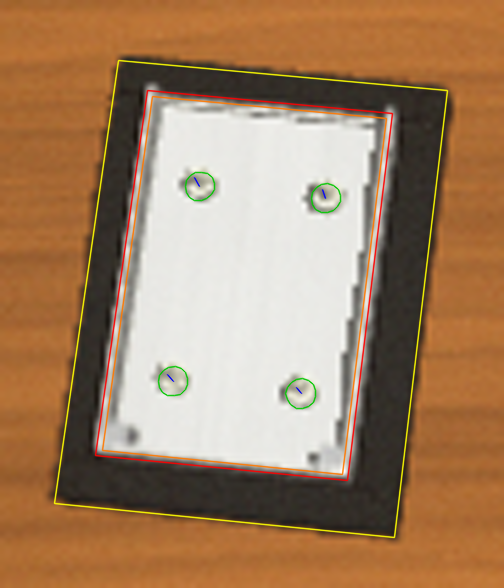

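The overlay fits: the case centre is about (547, 194.5) at yaw −6.4°, the floor is at z 25.7, and the low end faces +x. Now I move above the board.

Request:
step_arm --deltas '[{"dx": 3.05, "dy": 2.65, "az": -0.4, "gripper": 6.4}, {"dx": 3.05, "dy": 2.65, "az": -0.4}, {"dx": 3.05, "dy": 2.65, "az": -0.4}, {"dx": 3.05, "dy": 2.65, "az": -0.4}, {"dx": 3.05, "dy": 2.65, "az": -0.4}, {"dx": 3.05, "dy": 2.65, "az": -0.4}, {"dx": 3.05, "dy": 2.65}, {"dx": 3.05, "dy": 2.65}, {"dx": 3.05, "dy": 2.65}, {"dx": 3.05, "dy": 2.65}, {"dx": 3.05, "dy": 2.65}, {"dx": 3.05, "dy": 2.65}]' --squeeze 25

```text
invalid input
```

Request:
step_arm --deltas '[{}, {}]'

```text
invalid input
```

```bash
python3 - <<'E'
from h import *
grab('top','top1');grab('side','side1')
s=readout.get_state();print(s['time_s'],s['tool_pos'],s['tcp_rot'],s['opening'])
E
```

```text
0.2 [ 144.37363156 -556.24946241  238.16118356] [-3.14055198e+00 -2.23398101e-04  2.53772958e-01] 87.82341866076733
```

View pics/side1.png

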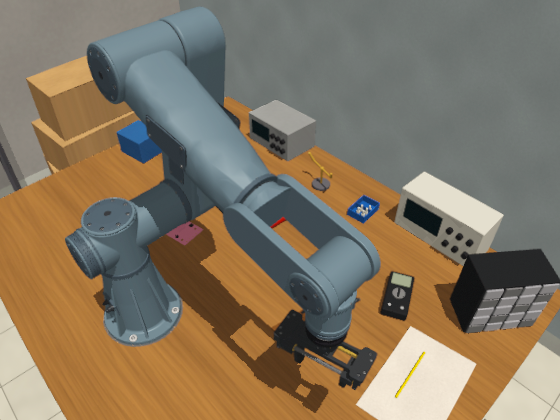

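The calls were refused and the picture hasn't changed, so each row probably needs all its fields.

Request:
step_arm --deltas '[{"dx": 3.05, "dy": 2.65, "dz": 0, "ax": 0, "ay": 0, "az": -0.4, "gripper": 6.4}, {"dx": 3.05, "dy": 2.65, "dz": 0, "ax": 0, "ay": 0, "az": -0.4, "gripper": 6.4}, {"dx": 3.05, "dy": 2.65, "dz": 0, "ax": 0, "ay": 0, "az": -0.4, "gripper": 6.4}, {"dx": 3.05, "dy": 2.65, "dz": 0, "ax": 0, "ay": 0, "az": -0.4, "gripper": 6.4}, {"dx": 3.05, "dy": 2.65, "dz": 0, "ax": 0, "ay": 0, "az": -0.4, "gripper": 6.4}, {"dx": 3.05, "dy": 2.65, "dz": 0, "ax": 0, "ay": 0, "az": -0.4, "gripper": 6.4}, {"dx": 3.05, "dy": 2.65, "dz": 0, "ax": 0, "ay": 0, "az": 0, "gripper": 6.4}, {"dx": 3.05, "dy": 2.65, "dz": 0, "ax": 0, "ay": 0, "az": 0, "gripper": 6.4}, {"dx": 3.05, "dy": 2.65, "dz": 0, "ax": 0, "ay": 0, "az": 0, "gripper": 6.4}, {"dx": 3.05, "dy": 2.65, "dz": 0, "ax": 0, "ay": 0, "az": 0, "gripper": 6.4}, {"dx": 3.05, "dy": 2.65, "dz": 0, "ax": 0, "ay": 0, "az": 0, "gripper": 6.4}, {"dx": 3.05, "dy": 2.65, "dz": 0, "ax": 0, "ay": 0, "az": 0, "gripper": 6.4}]' --squeeze 25

```text
time_s: 1.2
tool_pos: [511.6, -236.9, 238.7]
tcp_rot: [3.141, 0.0, 0.212]
contact_force: [0.1, -1.5, 1.1]
opening: 63.9
grip_force: 0.0
```

Request:
step_arm --deltas '[{"dx": 0, "dy": 0.1, "dz": -3.2, "ax": 0, "ay": 0, "az": 0, "gripper": 6.4}, {"dx": 0, "dy": 0, "dz": -3.6, "ax": 0, "ay": 0, "az": 0, "gripper": 6.4}, {"dx": 0, "dy": 0, "dz": -3.6, "ax": 0, "ay": 0, "az": 0, "gripper": 6.4}, {"dx": 0, "dy": 0, "dz": -3.6, "ax": 0, "ay": 0, "az": 0, "gripper": 6.4}, {"dx": 0, "dy": 0, "dz": -3.0, "ax": 0, "ay": 0, "az": 0, "gripper": 6.4}, {"dx": 0, "dy": 0, "dz": -2.0, "ax": 0, "ay": 0, "az": 0, "gripper": 6.4}, {"dx": 0, "dy": 0, "dz": -1.6, "ax": 0, "ay": 0, "az": 0, "gripper": 6.4}, {"dx": 0, "dy": 0, "dz": -1.2, "ax": 0, "ay": 0, "az": 0, "gripper": 6.4}, {"dx": 0, "dy": 0, "dz": -0.8, "ax": 0, "ay": 0, "az": 0, "gripper": 6.4}, {"dx": 0, "dy": 0, "dz": -0.35, "ax": 0, "ay": 0, "az": 0, "gripper": 6.4}, {"dx": 0, "dy": 0, "dz": 0, "ax": 0, "ay": 0, "az": 0, "gripper": 6.4}]'

```text
time_s: 2.12
tool_pos: [510.3, -237.6, 8.9]
tcp_rot: [-3.141, 0.0, 0.212]
contact_force: [-0.4, -0.2, 0.3]
opening: 63.8
grip_force: 0.0
```

Request:
step_arm --deltas '[{"dx": 0, "dy": 0, "dz": 0, "ax": 0, "ay": 0, "az": 0, "gripper": 3.8}, {"dx": 0, "dy": 0, "dz": 0, "ax": 0, "ay": 0, "az": 0, "gripper": 3.3}, {"dx": 0, "dy": 0, "dz": 0, "ax": 0, "ay": 0, "az": 0, "gripper": 2.5}, {"dx": 0, "dy": 0, "dz": 0, "ax": 0, "ay": 0, "az": 0, "gripper": 2.0}, {"dx": 0, "dy": 0, "dz": 0, "ax": 0, "ay": 0, "az": 0, "gripper": 2.0}, {"dx": 0, "dy": 0, "dz": 0, "ax": 0, "ay": 0, "az": 0, "gripper": 2.0}, {"dx": 0, "dy": 0, "dz": 0, "ax": 0, "ay": 0, "az": 0, "gripper": 2.0}, {"dx": 0, "dy": 0, "dz": 0, "ax": 0, "ay": 0, "az": 0, "gripper": 2.0}]' --squeeze 25

```text
time_s: 2.78
tool_pos: [510.5, -237.5, 9.7]
tcp_rot: [3.142, -0.0, 0.212]
contact_force: [-0.9, 3.2, 6.1]
opening: 30.1
grip_force: 25.0
```

Request:
step_arm --deltas '[{"dx": 0, "dy": 0, "dz": 0.5, "ax": 0, "ay": 0, "az": 0, "gripper": 2.0}, {"dx": 0, "dy": 0, "dz": 1.5, "ax": 0, "ay": 0, "az": 0, "gripper": 2.0}, {"dx": 0, "dy": 0, "dz": 2.5, "ax": 0, "ay": 0, "az": 0, "gripper": 2.0}, {"dx": 0, "dy": 0, "dz": 2.5, "ax": 0, "ay": 0, "az": 0, "gripper": 2.0}, {"dx": 0, "dy": 0, "dz": 2.5, "ax": 0, "ay": 0, "az": 0, "gripper": 2.0}, {"dx": 0, "dy": 0, "dz": 2.5, "ax": 0, "ay": 0, "az": 0, "gripper": 2.0}, {"dx": 0, "dy": 0, "dz": 2.0, "ax": 0, "ay": 0, "az": 0, "gripper": 2.0}, {"dx": 0, "dy": 0, "dz": 1.0, "ax": 0, "ay": 0, "az": 0, "gripper": 2.0}, {"dx": 0, "dy": 0, "dz": 0, "ax": 0, "ay": 0, "az": 0, "gripper": 2.0}]'

```text
time_s: 3.53
tool_pos: [511.7, -238.6, 161.8]
tcp_rot: [3.138, -0.003, 0.212]
contact_force: [1.0, -0.5, -1.6]
opening: 29.7
grip_force: 25.0
```

Request:
step_arm --deltas '[{"dx": 0.1, "dy": 1.2, "dz": 0, "ax": 0, "ay": 0, "az": 0, "gripper": 2.0}, {"dx": 0.2, "dy": 2.4, "dz": 0, "ax": 0, "ay": 0, "az": -1.5, "gripper": 2.0}, {"dx": 0.3, "dy": 3.2, "dz": 0, "ax": 0, "ay": 0, "az": -1.7, "gripper": 2.0}, {"dx": 0.3, "dy": 3.2, "dz": 0, "ax": 0, "ay": 0, "az": -1.7, "gripper": 2.0}, {"dx": 0.3, "dy": 3.2, "dz": 0, "ax": 0, "ay": 0, "az": -1.7, "gripper": 2.0}, {"dx": 0.3, "dy": 3.2, "dz": 0, "ax": 0, "ay": 0, "az": -1.7, "gripper": 2.0}, {"dx": 0.3, "dy": 3.2, "dz": 0, "ax": 0, "ay": 0, "az": -1.7, "gripper": 2.0}, {"dx": 0.3, "dy": 3.2, "dz": 0, "ax": 0, "ay": 0, "az": -1.7, "gripper": 2.0}, {"dx": 0.3, "dy": 3.2, "dz": 0, "ax": 0, "ay": 0, "az": -1.7, "gripper": 2.0}, {"dx": 0.3, "dy": 3.2, "dz": 0, "ax": 0, "ay": 0, "az": -1.7, "gripper": 2.0}, {"dx": 0.2, "dy": 2.4, "dz": 0, "ax": 0, "ay": 0, "az": -1.7, "gripper": 2.0}, {"dx": 0.1, "dy": 1.2, "dz": 0, "ax": 0, "ay": 0, "az": -1.7, "gripper": 2.0}]'

```text
time_s: 4.53
tool_pos: [538.3, 94.2, 156.7]
tcp_rot: [-3.141, 0.004, -0.11]
contact_force: [-0.8, -0.3, -1.8]
opening: 30.2
grip_force: 25.0
```

```bash
python3 - <<'E'
from h import *
grab('top','top2');p,d=grab('side','side2')
s=readout.get_state();print(s['time_s'],s['tool_pos'],s['tcp_rot'],s['opening'],s['contact_force'])
E
```

```text
4.6333 [538.42795375  93.19770214 156.83145458] [-3.14131246  0.00419146 -0.10792644] 29.663068026875564 [ 0.83073324 -0.35411436 -1.67795242]
```

View pics/side2.png

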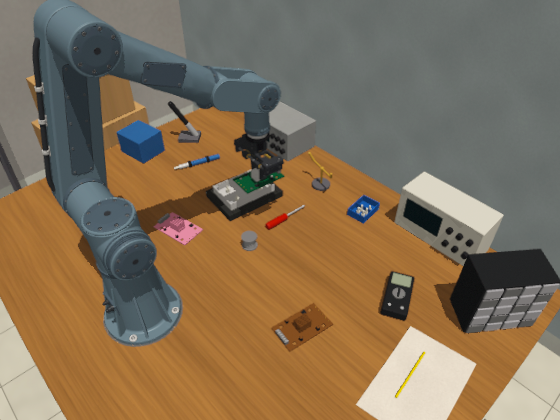

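The side view shows the board held level above the case near (262,182), and no bystander has been disturbed. Next I measure the held board in the top view against the TCP.

```bash
python3 - <<'E'
from h import *
d_=np.load('top.npz');p,d=d_['p'],d_['d']
hsv=cv2.cvtColor(p,cv2.COLOR_RGB2HSV)
g=cv2.inRange(hsv,(40,80,40),(85,255,255));n,l,s,c=cv2.connectedComponentsWithStats(g)
for i in range(1,n):
    if s[i,4]>60: print(s[i],c[i])
u,v,P=cloud('top',d);D=np.full(p.shape,np.nan);D[v,u]=P
print('green z',np.nanmedian(D[g>0][:,2]))
a=cv2.resize(p[140:280,150:290],None,fx=4.2,fy=4.2,interpolation=cv2.INTER_CUBIC);cv2.imwrite('pics/crop3.png',a[:,:,::-1])
E
```

```text
green z 151.56499858867653
```

View pics/crop3.png

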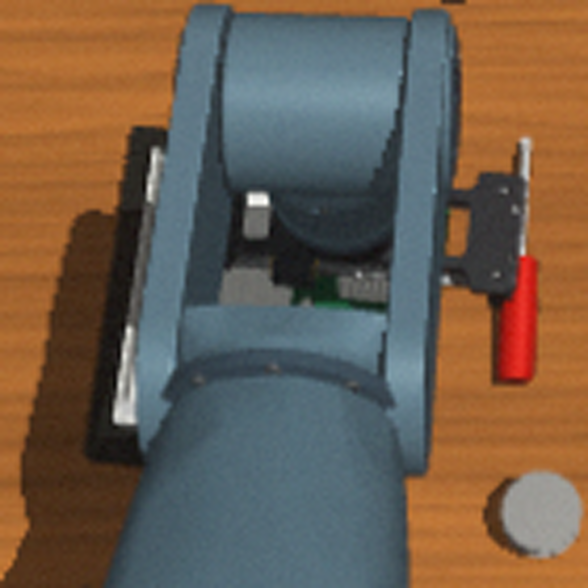

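Request:
step_arm --deltas '[{"dx": 0, "dy": 0, "dz": 0, "ax": 0, "ay": 0, "az": 0, "gripper": 2.0}, {"dx": 0, "dy": 0, "dz": 0, "ax": 0, "ay": 0, "az": 0, "gripper": 2.0}]'

```text
time_s: 4.8
tool_pos: [539.5, 90.0, 158.0]
tcp_rot: [3.141, 0.002, -0.111]
contact_force: [-0.5, -0.4, -2.6]
opening: 29.3
grip_force: 25.0
```

```bash
python3 - <<'E'
from h import *
for i in range(4):
    s=readout.get_state();print(s['time_s'],s['tool_pos'].round(2),s['tcp_rot'].round(4),s['contact_force'].round(2)); vision.grab_frame('side')
E
```

```text
4.8 [539.52  89.98 157.97] [ 3.1411e+00  2.2000e-03 -1.1050e-01] [-0.51 -0.39 -2.59]
4.85 [539.8   89.68 158.32] [ 3.1413e+00  1.6000e-03 -1.1130e-01] [-0.7  -0.53 -0.45]
4.9 [540.02  89.52 158.62] [ 3.1414e+00  1.0000e-03 -1.1190e-01] [ 0.07  0.43 -0.76]
4.95 [540.22  89.47 158.88] [ 3.1415e+00  6.0000e-04 -1.1220e-01] [-0.85 -0.25 -1.81]
```

Request:
step_arm --deltas '[{"dx": 0.2, "dy": 2.0, "dz": 0, "ax": 0, "ay": 0, "az": 0, "gripper": 2.0}, {"dx": 0.2, "dy": 3.0, "dz": -1.0, "ax": 0, "ay": 0, "az": 0, "gripper": 2.0}, {"dx": 0.16, "dy": 3.0, "dz": -1.5, "ax": 0, "ay": 0, "az": 0, "gripper": 2.0}, {"dx": 0, "dy": 1.6, "dz": -1.5, "ax": 0, "ay": 0, "az": 0, "gripper": 2.0}, {"dx": 0, "dy": 0.8, "dz": -1.5, "ax": 0, "ay": 0, "az": 0, "gripper": 2.0}, {"dx": 0, "dy": 0, "dz": -1.5, "ax": 0, "ay": 0, "az": 0, "gripper": 2.0}, {"dx": 0, "dy": 0, "dz": -1.0, "ax": 0, "ay": 0, "az": 0, "gripper": 2.0}, {"dx": 0, "dy": 0, "dz": -0.4, "ax": 0, "ay": 0, "az": 0, "gripper": 2.0}, {"dx": 0, "dy": 0, "dz": 0, "ax": 0, "ay": 0, "az": 0, "gripper": 2.0}, {"dx": 0, "dy": 0, "dz": 0, "ax": 0, "ay": 0, "az": 0, "gripper": 2.0}, {"dx": 0, "dy": 0, "dz": 0, "ax": 0, "ay": 0, "az": 0, "gripper": 2.0}, {"dx": 0, "dy": 0, "dz": 0, "ax": 0, "ay": 0, "az": 0, "gripper": 2.0}]'

```text
time_s: 6.0
tool_pos: [546.9, 194.2, 76.3]
tcp_rot: [-3.141, -0.002, -0.112]
contact_force: [-0.1, -0.6, -2.7]
opening: 30.0
grip_force: 25.0
```

```bash
python3 - <<'E'
from h import *
p,d=grab('side','side3');grab('top','top3')
s=readout.get_state();print(s['time_s'],s['tool_pos'],s['tcp_rot'],s['opening'],s['contact_force'])
x0,y0,x1,y1=185,125,305,225;f=6.5
big=cv2.resize(p[y0:y1,x0:x1],None,fx=f,fy=f,interpolation=cv2.INTER_CUBIC)
th=np.radians(-6.43);c,sn=np.cos(th),np.sin(th);R=np.array([[c,-sn,0],[sn,c,0],[0,0,1]])
def dr(L,t,col,cl=True):
    q=(proj('side',np.array(L,float)@R.T+t)-[x0,y0]+.5)*f-.5
    cv2.polylines(big,[np.round(q).astype(int)],cl,col,1,cv2.LINE_AA)
sq=((1,1),(-1,1),(-1,-1),(1,-1))
tc=np.array([547,194.5,0]);z=22.7
dr([[a*93,b*62,z+30] for a,b in sq],tc,(255,0,0)); dr([[a*115,b*85,26.3] for a,b in sq],tc,(255,255,0))
tb=np.array([*(s['tool_pos'][:2]),0])+R@[1.2,0,0];zb=s['tool_pos'][2]-9
dr([[a*75,b*45,zb+4] for a,b in sq],tb,(255,0,255)); 
for a in(50,-50):
    for b in(32,-32): dr([[a+i*5,b+j*5,zb+4] for i,j in sq],tb,(255,0,255))
cv2.imwrite('pics/crop4.png',big[:,:,::-1])
E
```

```text
6.1 [546.59475849 194.30766514  76.04951047] [-3.14121743e+00 -1.40533657e-03 -1.11257326e-01] 29.87109478223494 [ 0.14225311  0.01620755 -1.40622   ]
```

View pics/crop4.png

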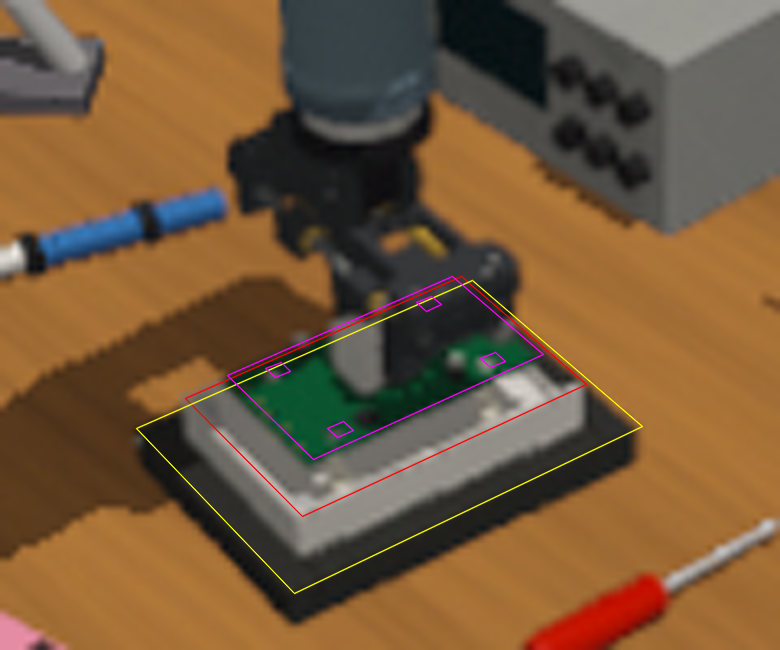

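The overlay agrees within about 2 mm: the predicted board outline lies on the green board (corner at (313,458)) and the predicted wall top on the case rim (302,516). I lower slowly, watching the force.

Request:
step_arm --deltas '[{"dx": 0, "dy": 0, "dz": -0.4, "ax": 0, "ay": 0, "az": 0, "gripper": 2.0}, {"dx": 0, "dy": 0, "dz": -0.4, "ax": 0, "ay": 0, "az": 0, "gripper": 2.0}, {"dx": 0, "dy": 0, "dz": -0.3, "ax": 0, "ay": 0, "az": 0, "gripper": 2.0}, {"dx": 0, "dy": 0, "dz": -0.2, "ax": 0, "ay": 0, "az": 0, "gripper": 2.0}, {"dx": 0, "dy": 0, "dz": -0.1, "ax": 0, "ay": 0, "az": 0, "gripper": 2.0}, {"dx": 0, "dy": 0, "dz": 0, "ax": 0, "ay": 0, "az": 0, "gripper": 2.0}, {"dx": 0, "dy": 0, "dz": 0, "ax": 0, "ay": 0, "az": 0, "gripper": 2.0}, {"dx": 0, "dy": 0, "dz": 0, "ax": 0, "ay": 0, "az": 0, "gripper": 2.0}]'

```text
time_s: 6.77
tool_pos: [546.1, 194.4, 61.3]
tcp_rot: [-3.142, -0.0, -0.111]
contact_force: [0.6, 0.4, -2.1]
opening: 29.6
grip_force: 25.0
```

Request:
step_arm --deltas '[{"dx": 0, "dy": 0, "dz": -0.1, "ax": 0, "ay": 0, "az": 0, "gripper": 2.0}, {"dx": 0, "dy": 0, "dz": -0.1, "ax": 0, "ay": 0, "az": 0, "gripper": 2.0}, {"dx": 0, "dy": 0, "dz": 0, "ax": 0, "ay": 0, "az": 0, "gripper": 2.0}, {"dx": 0, "dy": 0, "dz": 0, "ax": 0, "ay": 0, "az": 0, "gripper": 2.0}, {"dx": 0, "dy": 0, "dz": 0, "ax": 0, "ay": 0, "az": 0, "gripper": 2.0}]'

```text
time_s: 7.18
tool_pos: [546.1, 194.4, 59.3]
tcp_rot: [-3.142, -0.0, -0.111]
contact_force: [0.4, -0.0, -1.3]
opening: 29.5
grip_force: 25.0
```

Request:
step_arm --deltas '[{"dx": 0, "dy": 0, "dz": -0.1, "ax": 0, "ay": 0, "az": 0, "gripper": 2.0}, {"dx": 0, "dy": 0, "dz": -0.1, "ax": 0, "ay": 0, "az": 0, "gripper": 2.0}, {"dx": 0, "dy": 0, "dz": 0, "ax": 0, "ay": 0, "az": 0, "gripper": 2.0}, {"dx": 0, "dy": 0, "dz": 0, "ax": 0, "ay": 0, "az": 0, "gripper": 2.0}, {"dx": 0, "dy": 0, "dz": 0, "ax": 0, "ay": 0, "az": 0, "gripper": 2.0}]'

```text
time_s: 7.6
tool_pos: [546.4, 194.4, 57.4]
tcp_rot: [-3.141, -0.001, -0.111]
contact_force: [1.6, -0.2, -0.2]
opening: 29.4
grip_force: 25.0
```

Request:
step_arm --deltas '[{"dx": 0, "dy": 0, "dz": -0.1, "ax": 0, "ay": 0, "az": 0, "gripper": 2.0}, {"dx": 0, "dy": 0, "dz": 0, "ax": 0, "ay": 0, "az": 0, "gripper": 2.0}, {"dx": 0, "dy": 0, "dz": 0, "ax": 0, "ay": 0, "az": 0, "gripper": 2.0}, {"dx": 0, "dy": 0, "dz": 0, "ax": 0, "ay": 0, "az": 0, "gripper": 2.0}]'

```text
time_s: 7.93
tool_pos: [546.5, 194.4, 56.7]
tcp_rot: [-3.141, -0.001, -0.111]
contact_force: [1.8, 0.6, 2.6]
opening: 29.6
grip_force: 25.0
```

Request:
step_arm --deltas '[{"dx": 0.1, "dy": 0, "dz": 0, "ax": 0, "ay": 0, "az": 0, "gripper": 2.0}, {"dx": 0, "dy": 0, "dz": 0, "ax": 0, "ay": 0, "az": 0, "gripper": 2.0}, {"dx": 0, "dy": 0, "dz": 0, "ax": 0, "ay": 0, "az": 0, "gripper": 2.0}, {"dx": 0, "dy": 0, "dz": 0, "ax": 0, "ay": 0, "az": 0, "gripper": 2.0}]'

```text
time_s: 8.27
tool_pos: [546.9, 194.5, 56.3]
tcp_rot: [-3.142, 0.0, -0.111]
contact_force: [0.4, -0.5, 3.3]
opening: 29.7
grip_force: 25.0
```

Request:
step_arm --deltas '[{"dx": 0, "dy": 0, "dz": -0.1, "ax": 0, "ay": 0, "az": 0, "gripper": 2.0}, {"dx": 0, "dy": 0, "dz": 0, "ax": 0, "ay": 0, "az": 0, "gripper": 2.0}, {"dx": 0, "dy": 0, "dz": 0, "ax": 0, "ay": 0, "az": 0, "gripper": 2.0}, {"dx": 0, "dy": 0, "dz": 0, "ax": 0, "ay": 0, "az": 0, "gripper": 2.0}]'

```text
time_s: 8.6
tool_pos: [547.1, 195.0, 55.1]
tcp_rot: [-3.141, -0.0, -0.111]
contact_force: [3.0, 4.1, 1.0]
opening: 29.6
grip_force: 25.0
```

```bash
python3 - <<'E'
from h import *
F=[];T=[]
for i in range(4):
    s=readout.get_state();F.append(s['contact_force']);T.append(s['torque']);vision.grab_frame('side')
print(s['tool_pos'],np.mean(F,0).round(2),np.mean(T,0).round(3))
E
```

```text
[547.07386137 194.96849911  55.1463639 ] [2.1  4.86 0.7 ] [ 0.925 -0.332 -0.175]
```

Request:
step_arm --deltas '[{"dx": 0.05, "dy": 0.08, "dz": 0, "ax": 0, "ay": 0, "az": 0, "gripper": 2.0}, {"dx": 0, "dy": 0, "dz": 0, "ax": 0, "ay": 0, "az": 0, "gripper": 2.0}, {"dx": 0, "dy": 0, "dz": 0, "ax": 0, "ay": 0, "az": 0, "gripper": 2.0}, {"dx": 0, "dy": 0, "dz": 0, "ax": 0, "ay": 0, "az": 0, "gripper": 2.0}]'

```text
time_s: 9.13
tool_pos: [547.2, 195.3, 55.0]
tcp_rot: [-3.142, 0.001, -0.111]
contact_force: [0.6, 3.5, 0.3]
opening: 29.6
grip_force: 25.0
```

Request:
step_arm --deltas '[{"dx": 0, "dy": 0, "dz": -0.06, "ax": 0, "ay": 0, "az": 0, "gripper": 2.0}, {"dx": 0, "dy": 0, "dz": 0, "ax": 0, "ay": 0, "az": 0, "gripper": 2.0}, {"dx": 0, "dy": 0, "dz": 0, "ax": 0, "ay": 0, "az": 0, "gripper": 2.0}, {"dx": 0, "dy": 0, "dz": 0, "ax": 0, "ay": 0, "az": 0, "gripper": 2.0}]'

```text
time_s: 9.47
tool_pos: [547.3, 195.3, 54.7]
tcp_rot: [-3.142, 0.0, -0.111]
contact_force: [-0.3, 2.5, 2.0]
opening: 29.8
grip_force: 25.0
```

```bash
cat > f.py <<'E'
from h import *
F=[];T=[]
for i in range(4):
    s=readout.get_state();F.append(s['contact_force']);T.append(s['torque']);vision.grab_frame('side')
print(s['time_s'],s['tool_pos'],np.mean(F,0).round(2),np.mean(T,0).round(3))
E
python3 f.py
```

```text
9.6167 [547.29323319 195.27969004  54.61146504] [-0.81  3.45  2.76] [ 0.752  0.178 -0.152]
```

Request:
step_arm --deltas '[{"dx": -0.02, "dy": 0.08, "dz": 0, "ax": 0, "ay": 0, "az": 0, "gripper": 2.0}, {"dx": 0, "dy": 0, "dz": 0, "ax": 0, "ay": 0, "az": 0, "gripper": 2.0}, {"dx": 0, "dy": 0, "dz": 0, "ax": 0, "ay": 0, "az": 0, "gripper": 2.0}, {"dx": 0, "dy": 0, "dz": 0, "ax": 0, "ay": 0, "az": 0, "gripper": 2.0}]'

```text
time_s: 10.0
tool_pos: [547.3, 195.6, 54.5]
tcp_rot: [3.141, 0.0, -0.111]
contact_force: [-0.7, -0.1, 1.6]
opening: 29.9
grip_force: 25.0
```

```bash
python3 f.py
```

```text
10.15 [547.31777971 195.61818827  54.55892571] [-0.59 -0.34  2.11] [-0.017  0.074 -0.196]
```

Lateral forces are near zero and the board sits on the barbs. I release it, rise, swing clear and look.

Request:
step_arm --deltas '[{"dx": 0, "dy": 0, "dz": 0, "ax": 0, "ay": 0, "az": 0, "gripper": 3.3}, {"dx": 0, "dy": 0, "dz": 0, "ax": 0, "ay": 0, "az": 0, "gripper": 3.6}, {"dx": 0, "dy": 0, "dz": 0, "ax": 0, "ay": 0, "az": 0, "gripper": 4.4}, {"dx": 0, "dy": 0, "dz": 0, "ax": 0, "ay": 0, "az": 0, "gripper": 4.6}, {"dx": 0, "dy": 0, "dz": 0.3, "ax": 0, "ay": 0, "az": 0, "gripper": 4.6}, {"dx": 0, "dy": 0, "dz": 1.0, "ax": 0, "ay": 0, "az": 0, "gripper": 4.6}, {"dx": 0, "dy": 0, "dz": 2.0, "ax": 0, "ay": 0, "az": 0, "gripper": 4.6}, {"dx": 0, "dy": 0, "dz": 3.0, "ax": 0, "ay": 0, "az": 0, "gripper": 4.6}, {"dx": 0, "dy": 0, "dz": 3.0, "ax": 0, "ay": 0, "az": 0, "gripper": 4.6}, {"dx": 0, "dy": 0, "dz": 2.0, "ax": 0, "ay": 0, "az": 0, "gripper": 2.0}, {"dx": -1.0, "dy": 3.0, "dz": 0, "ax": 0, "ay": 0, "az": 0, "gripper": 0}, {"dx": -2.0, "dy": 4.0, "dz": 0, "ax": 0, "ay": 0, "az": 0, "gripper": 0}]'

```text
time_s: 11.2
tool_pos: [521.8, 262.4, 171.3]
tcp_rot: [-3.14, -0.006, -0.116]
contact_force: [-0.1, 1.1, 0.0]
opening: 28.3
grip_force: 0.0
```

Request:
step_arm --deltas '[{"dx": -2.0, "dy": 3.5, "dz": 0, "ax": 0, "ay": 0, "az": 0, "gripper": 0}, {"dx": -2.0, "dy": 3.5, "dz": 0, "ax": 0, "ay": 0, "az": 0, "gripper": 0}, {"dx": -2.0, "dy": 3.0, "dz": 0, "ax": 0, "ay": 0, "az": 0, "gripper": 0}, {"dx": -2.0, "dy": 3.0, "dz": 0, "ax": 0, "ay": 0, "az": 0, "gripper": 0}, {"dx": -2.0, "dy": 3.0, "dz": 0, "ax": 0, "ay": 0, "az": 0, "gripper": 0}, {"dx": 0, "dy": 0, "dz": 0, "ax": 0, "ay": 0, "az": 0, "gripper": 0}, {"dx": 0, "dy": 0, "dz": 0, "ax": 0, "ay": 0, "az": 0, "gripper": 0}, {"dx": 0, "dy": 0, "dz": 0, "ax": 0, "ay": 0, "az": 0, "gripper": 0}]'

```text
time_s: 11.87
tool_pos: [418.9, 423.1, 168.2]
tcp_rot: [3.142, -0.001, -0.11]
contact_force: [-0.4, -0.8, 0.7]
opening: 0.4
grip_force: 0.0
```

```bash
cat > look.py <<'E'
from h import *
import sys
s=readout.get_state();print(s['time_s'],s['tool_pos'],s['opening'],s['contact_force'])
p,d=grab('top');ps,_=grab('side')
hsv=cv2.cvtColor(p,cv2.COLOR_RGB2HSV)
u,v,P=cloud('top',d);D=np.full(p.shape,np.nan);D[v,u]=P
g=cv2.inRange(hsv,(40,80,30),(85,255,255));n,l,st,c=cv2.connectedComponentsWithStats(g)
i=1+np.argmax(st[1:,4]);print('green',st[i])
cnt=np.vstack(cv2.findContours((l==i).astype(np.uint8),cv2.RETR_EXTERNAL,cv2.CHAIN_APPROX_NONE)[0]).reshape(-1,2)
z=np.nanmedian(D[l==i][:,2]);print('z top',z,cv2.minAreaRect(onplane('top',cnt,z)[:,:2].astype(np.float32)))
Q=D[l==i];Q=Q[np.isfinite(Q[:,2])&(abs(Q[:,2]-z)<9)]
th=np.radians(-6.43);R=np.array([[np.cos(th),-np.sin(th)],[np.sin(th),np.cos(th)]]);L=(Q[:,:2]-[547.3,195.6])@R
A=np.c_[L,np.ones(len(L))];co=np.linalg.lstsq(A,Q[:,2],rcond=None)[0];print('plane slopes mm/50mm',co[:2]*50,co[2])
for nm,q in(('board',[0,0]),('A',[50,0]),('B',[-50,0])): print(nm,proj('top',np.r_[np.array([547.3,195.6])+R@(np.array(q)+[1.2,0]),z]).round(1))
a=cv2.resize(p[160:265,160:250],None,fx=4.4,fy=4.4,interpolation=cv2.INTER_CUBIC);b=cv2.resize(ps[145:215,195:290],None,fx=4.2,fy=4.2,interpolation=cv2.INTER_CUBIC)
o=np.zeros((a.shape[0],a.shape[1]+b.shape[1],3),np.uint8);o[:,:a.shape[1]]=a;o[:b.shape[0],a.shape[1]:]=b
cv2.imwrite('pics/%s.png'%sys.argv[1],o[:,:,::-1]);print(o.shape)
E
python3 look.py look1
```

```text
11.8667 [418.90203358 423.1182908  168.19446917] 0.35057143968999355 [-0.41842818 -0.78299017  0.74156443]
green [ 184  183   39   55 1276]
z top 49.465652414603255 ((547.7900390625, 195.65390014648438), (89.716552734375, 148.84571838378906), 83.50354766845703)
plane slopes mm/50mm [-0.01978588 -0.14397306] 49.54617126173811
board [[203.4 209.3]]
A [[205.7 191.9]]
B [[201.1 227. ]]
(462, 795, 3)
```

View pics/look1.png

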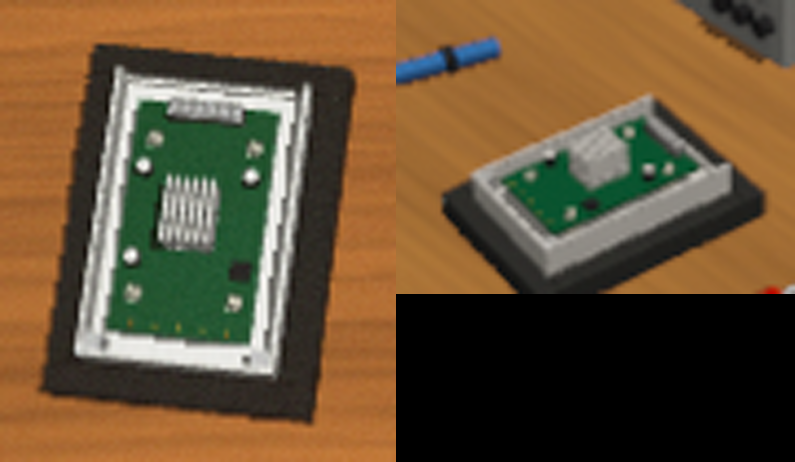

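The board lies level on all four barbs: the four tips show at (155,138), (255,148), (133,293) and (233,302), the centre is (548,195.6), and the upper face is at z 49.5. Next I go above press spot A at (597.7,190).

Request:
step_arm --deltas '[{"dx": 1.0, "dy": -1.3, "dz": 0, "ax": 0, "ay": 0, "az": 0, "gripper": 0}, {"dx": 2.0, "dy": -2.6, "dz": 0, "ax": 0, "ay": 0, "az": 0, "gripper": 0}, {"dx": 2.5, "dy": -3.3, "dz": 0, "ax": 0, "ay": 0, "az": 0, "gripper": 0}, {"dx": 2.5, "dy": -3.3, "dz": 0, "ax": 0, "ay": 0, "az": 0, "gripper": 0}, {"dx": 2.5, "dy": -3.3, "dz": 0, "ax": 0, "ay": 0, "az": 0, "gripper": 0}, {"dx": 2.5, "dy": -3.3, "dz": 0, "ax": 0, "ay": 0, "az": 0, "gripper": 0}, {"dx": 2.5, "dy": -3.3, "dz": 0, "ax": 0, "ay": 0, "az": 0, "gripper": 0}, {"dx": 1.6, "dy": -2.2, "dz": 0, "ax": 0, "ay": 0, "az": 0, "gripper": 0}, {"dx": 0.8, "dy": -0.7, "dz": 0, "ax": 0, "ay": 0, "az": 0, "gripper": 0}, {"dx": 0, "dy": 0, "dz": -2.0, "ax": 0, "ay": 0, "az": 0, "gripper": 0}, {"dx": 0, "dy": 0, "dz": -1.5, "ax": 0, "ay": 0, "az": 0, "gripper": 0}, {"dx": 0, "dy": 0, "dz": 0, "ax": 0, "ay": 0, "az": 0, "gripper": 0}]'

```text
time_s: 12.97
tool_pos: [595.7, 188.8, 129.2]
tcp_rot: [3.14, 0.006, -0.113]
contact_force: [-1.3, 0.6, -1.0]
opening: 0.7
grip_force: 0.0
```

Request:
step_arm --deltas '[{"dx": 0, "dy": 0, "dz": 0, "ax": 0, "ay": 0, "az": 0, "gripper": 0}, {"dx": 0, "dy": 0, "dz": 0, "ax": 0, "ay": 0, "az": 0, "gripper": 0}, {"dx": 0, "dy": 0, "dz": 0, "ax": 0, "ay": 0, "az": 0, "gripper": 0}]'

```text
time_s: 13.22
tool_pos: [598.3, 190.6, 134.0]
tcp_rot: [-3.141, -0.002, -0.111]
contact_force: [-0.3, -1.0, -0.1]
opening: 0.4
grip_force: 0.0
```

Request:
step_arm --deltas '[{"dx": -0.05, "dy": -0.05, "dz": -1.5, "ax": 0, "ay": 0, "az": 0, "gripper": 0}, {"dx": 0, "dy": 0, "dz": -2.0, "ax": 0, "ay": 0, "az": 0, "gripper": 0}, {"dx": 0, "dy": 0, "dz": -2.0, "ax": 0, "ay": 0, "az": 0, "gripper": 0}, {"dx": 0, "dy": 0, "dz": -1.0, "ax": 0, "ay": 0, "az": 0, "gripper": 0}, {"dx": 0, "dy": 0, "dz": -0.6, "ax": 0, "ay": 0, "az": 0, "gripper": 0}, {"dx": 0, "dy": 0, "dz": -0.4, "ax": 0, "ay": 0, "az": 0, "gripper": 0}, {"dx": 0, "dy": 0, "dz": -0.2, "ax": 0, "ay": 0, "az": 0, "gripper": 0}, {"dx": 0, "dy": 0, "dz": -0.2, "ax": 0, "ay": 0, "az": 0, "gripper": 0}, {"dx": 0, "dy": 0, "dz": 0, "ax": 0, "ay": 0, "az": 0, "gripper": 0}, {"dx": 0, "dy": 0, "dz": 0, "ax": 0, "ay": 0, "az": 0, "gripper": 0}, {"dx": 0, "dy": 0, "dz": 0, "ax": 0, "ay": 0, "az": 0, "gripper": 0}]'

```text
time_s: 14.13
tool_pos: [597.6, 189.8, 54.3]
tcp_rot: [-3.141, -0.001, -0.111]
contact_force: [-0.5, -0.1, 0.6]
opening: 0.3
grip_force: 0.0
```

Request:
step_arm --deltas '[{"dx": 0, "dy": 0, "dz": -0.1, "ax": 0, "ay": 0, "az": 0, "gripper": 0}, {"dx": 0, "dy": 0, "dz": -0.1, "ax": 0, "ay": 0, "az": 0, "gripper": 0}, {"dx": 0, "dy": 0, "dz": -0.1, "ax": 0, "ay": 0, "az": 0, "gripper": 0}, {"dx": 0, "dy": 0, "dz": 0, "ax": 0, "ay": 0, "az": 0, "gripper": 0}, {"dx": 0, "dy": 0, "dz": 0, "ax": 0, "ay": 0, "az": 0, "gripper": 0}]'

```text
time_s: 14.55
tool_pos: [597.0, 189.8, 50.5]
tcp_rot: [3.142, 0.0, -0.111]
contact_force: [-0.1, 0.4, 0.6]
opening: 0.5
grip_force: 0.0
```

Request:
step_arm --deltas '[{"dx": 0, "dy": 0, "dz": -0.1, "ax": 0, "ay": 0, "az": 0, "gripper": 0}, {"dx": 0, "dy": 0, "dz": -0.1, "ax": 0, "ay": 0, "az": 0, "gripper": 0}, {"dx": 0, "dy": 0, "dz": 0, "ax": 0, "ay": 0, "az": 0, "gripper": 0}, {"dx": 0, "dy": 0, "dz": 0, "ax": 0, "ay": 0, "az": 0, "gripper": 0}]'

```text
time_s: 14.88
tool_pos: [597.4, 189.8, 48.9]
tcp_rot: [-3.142, -0.0, -0.111]
contact_force: [0.7, -0.3, 3.5]
opening: 0.3
grip_force: 1.5
```

Request:
step_arm --deltas '[{"dx": 0, "dy": 0, "dz": -0.1, "ax": 0, "ay": 0, "az": 0, "gripper": 0}, {"dx": 0, "dy": 0, "dz": 0, "ax": 0, "ay": 0, "az": 0, "gripper": 0}, {"dx": 0, "dy": 0, "dz": 0, "ax": 0, "ay": 0, "az": 0, "gripper": 0}]'

```text
time_s: 15.13
tool_pos: [597.5, 189.8, 48.2]
tcp_rot: [-3.141, -0.001, -0.111]
contact_force: [-1.0, -0.3, 6.0]
opening: 0.6
grip_force: 2.8
```

Request:
step_arm --deltas '[{"dx": 0, "dy": 0, "dz": -0.1, "ax": 0, "ay": 0, "az": 0, "gripper": 0}, {"dx": 0, "dy": 0, "dz": 0, "ax": 0, "ay": 0, "az": 0, "gripper": 0}, {"dx": 0, "dy": 0, "dz": 0, "ax": 0, "ay": 0, "az": 0, "gripper": 0}]'

```text
time_s: 15.38
tool_pos: [597.6, 189.8, 47.3]
tcp_rot: [-3.141, -0.001, -0.111]
contact_force: [-0.9, -0.4, 6.9]
opening: 0.6
grip_force: 3.1
```

Request:
step_arm --deltas '[{"dx": 0, "dy": 0, "dz": -0.1, "ax": 0, "ay": 0, "az": 0, "gripper": 0}, {"dx": 0, "dy": 0, "dz": 0, "ax": 0, "ay": 0, "az": 0, "gripper": 0}, {"dx": 0, "dy": 0, "dz": 0, "ax": 0, "ay": 0, "az": 0, "gripper": 0}]'

```text
time_s: 15.63
tool_pos: [597.6, 189.9, 46.4]
tcp_rot: [-3.141, -0.001, -0.111]
contact_force: [-0.9, -0.4, 5.3]
opening: 0.4
grip_force: 3.2
```

Request:
step_arm --deltas '[{"dx": 0, "dy": 0, "dz": -0.1, "ax": 0, "ay": 0, "az": 0, "gripper": 0}, {"dx": 0, "dy": 0, "dz": 0, "ax": 0, "ay": 0, "az": 0, "gripper": 0}, {"dx": 0, "dy": 0, "dz": 0, "ax": 0, "ay": 0, "az": 0, "gripper": 0}]'

```text
time_s: 15.88
tool_pos: [597.7, 189.8, 45.4]
tcp_rot: [-3.141, -0.001, -0.111]
contact_force: [-0.9, -0.0, 5.7]
opening: 0.4
grip_force: 3.2
```

Request:
step_arm --deltas '[{"dx": 0, "dy": 0, "dz": -0.1, "ax": 0, "ay": 0, "az": 0, "gripper": 0}, {"dx": 0, "dy": 0, "dz": 0, "ax": 0, "ay": 0, "az": 0, "gripper": 0}, {"dx": 0, "dy": 0, "dz": 0, "ax": 0, "ay": 0, "az": 0, "gripper": 0}]'

```text
time_s: 16.13
tool_pos: [597.7, 189.9, 44.4]
tcp_rot: [-3.141, -0.001, -0.111]
contact_force: [-1.0, -0.1, 7.1]
opening: 0.1
grip_force: 3.2
```

Request:
step_arm --deltas '[{"dx": 0, "dy": 0, "dz": -0.1, "ax": 0, "ay": 0, "az": 0, "gripper": 0}, {"dx": 0, "dy": 0, "dz": -0.1, "ax": 0, "ay": 0, "az": 0, "gripper": 0}, {"dx": 0, "dy": 0, "dz": 0, "ax": 0, "ay": 0, "az": 0, "gripper": 0}, {"dx": 0, "dy": 0, "dz": 0, "ax": 0, "ay": 0, "az": 0, "gripper": 0}]'

```text
time_s: 16.47
tool_pos: [597.7, 189.9, 42.4]
tcp_rot: [-3.141, -0.001, -0.111]
contact_force: [-1.0, 0.3, 6.4]
opening: 0.4
grip_force: 3.2
```

Request:
step_arm --deltas '[{"dx": 0, "dy": 0, "dz": -0.1, "ax": 0, "ay": 0, "az": 0, "gripper": 0}, {"dx": 0, "dy": 0, "dz": 0, "ax": 0, "ay": 0, "az": 0, "gripper": 0}, {"dx": 0, "dy": 0, "dz": 0, "ax": 0, "ay": 0, "az": 0, "gripper": 0}]'

```text
time_s: 16.72
tool_pos: [597.7, 189.8, 41.4]
tcp_rot: [-3.141, -0.001, -0.111]
contact_force: [-1.2, 0.1, 6.0]
opening: 0.5
grip_force: 3.3
```

Request:
step_arm --deltas '[{"dx": 0, "dy": 0, "dz": -0.1, "ax": 0, "ay": 0, "az": 0, "gripper": 0}, {"dx": 0, "dy": 0, "dz": 0, "ax": 0, "ay": 0, "az": 0, "gripper": 0}, {"dx": 0, "dy": 0, "dz": 0, "ax": 0, "ay": 0, "az": 0, "gripper": 0}]'

```text
time_s: 16.97
tool_pos: [597.7, 189.9, 40.5]
tcp_rot: [-3.141, -0.001, -0.111]
contact_force: [-2.4, -0.2, 7.2]
opening: 0.7
grip_force: 3.3
```

Request:
step_arm --deltas '[{"dx": 0, "dy": 0, "dz": -0.1, "ax": 0, "ay": 0, "az": 0, "gripper": 0}, {"dx": 0, "dy": 0, "dz": 0, "ax": 0, "ay": 0, "az": 0, "gripper": 0}, {"dx": 0, "dy": 0, "dz": 0, "ax": 0, "ay": 0, "az": 0, "gripper": 0}]'

```text
time_s: 17.22
tool_pos: [597.7, 189.8, 39.5]
tcp_rot: [-3.141, -0.001, -0.111]
contact_force: [-2.2, 0.8, 7.0]
opening: 0.5
grip_force: 3.3
```

Request:
step_arm --deltas '[{"dx": 0, "dy": 0, "dz": -0.1, "ax": 0, "ay": 0, "az": 0, "gripper": 0}, {"dx": 0, "dy": 0, "dz": 0, "ax": 0, "ay": 0, "az": 0, "gripper": 0}, {"dx": 0, "dy": 0, "dz": 0, "ax": 0, "ay": 0, "az": 0, "gripper": 0}]'

```text
time_s: 17.47
tool_pos: [597.7, 189.9, 38.5]
tcp_rot: [-3.141, -0.001, -0.111]
contact_force: [-0.9, 0.1, 6.2]
opening: 0.1
grip_force: 3.4
```

Request:
step_arm --deltas '[{"dx": 0, "dy": 0, "dz": -0.1, "ax": 0, "ay": 0, "az": 0, "gripper": 0}, {"dx": 0, "dy": 0, "dz": 0, "ax": 0, "ay": 0, "az": 0, "gripper": 0}, {"dx": 0, "dy": 0, "dz": 0, "ax": 0, "ay": 0, "az": 0, "gripper": 0}]'

```text
time_s: 17.72
tool_pos: [597.8, 189.8, 37.7]
tcp_rot: [-3.141, -0.001, -0.111]
contact_force: [-1.6, -0.4, 7.2]
opening: 0.6
grip_force: 3.7
```

Request:
step_arm --deltas '[{"dx": 0, "dy": 0, "dz": -0.1, "ax": 0, "ay": 0, "az": 0, "gripper": 0}, {"dx": 0, "dy": 0, "dz": 0, "ax": 0, "ay": 0, "az": 0, "gripper": 0}, {"dx": 0, "dy": 0, "dz": 0, "ax": 0, "ay": 0, "az": 0, "gripper": 0}]'

```text
time_s: 17.97
tool_pos: [598.1, 189.9, 36.9]
tcp_rot: [-3.141, -0.002, -0.111]
contact_force: [-1.5, -0.6, 8.9]
opening: 0.0
grip_force: 4.4
```

Request:
step_arm --deltas '[{"dx": 0, "dy": 0, "dz": -0.1, "ax": 0, "ay": 0, "az": 0, "gripper": 0}, {"dx": 0, "dy": 0, "dz": 0, "ax": 0, "ay": 0, "az": 0, "gripper": 0}, {"dx": 0, "dy": 0, "dz": 0, "ax": 0, "ay": 0, "az": 0, "gripper": 0}]'

```text
time_s: 18.22
tool_pos: [598.3, 189.9, 36.2]
tcp_rot: [-3.141, -0.002, -0.111]
contact_force: [-2.3, -1.2, 10.5]
opening: 0.7
grip_force: 5.1
```

Request:
step_arm --deltas '[{"dx": 0, "dy": 0, "dz": -0.1, "ax": 0, "ay": 0, "az": 0, "gripper": 0}, {"dx": 0, "dy": 0, "dz": 0, "ax": 0, "ay": 0, "az": 0, "gripper": 0}, {"dx": 0, "dy": 0, "dz": 0, "ax": 0, "ay": 0, "az": 0, "gripper": 0}]'

```text
time_s: 18.47
tool_pos: [597.2, 189.8, 33.6]
tcp_rot: [-3.141, -0.0, -0.111]
contact_force: [0.2, 0.2, 0.2]
opening: 0.5
grip_force: 0.2
```

Request:
step_arm --deltas '[{"dx": 0, "dy": 0, "dz": -0.1, "ax": 0, "ay": 0, "az": 0, "gripper": 0}, {"dx": 0, "dy": 0, "dz": 0, "ax": 0, "ay": 0, "az": 0, "gripper": 0}, {"dx": 0, "dy": 0, "dz": 0, "ax": 0, "ay": 0, "az": 0, "gripper": 0}]'

```text
time_s: 18.72
tool_pos: [597.1, 189.8, 32.5]
tcp_rot: [-3.142, 0.0, -0.111]
contact_force: [0.2, -0.7, 2.1]
opening: 0.7
grip_force: 0.8
```

Request:
step_arm --deltas '[{"dx": 0, "dy": 0, "dz": -0.1, "ax": 0, "ay": 0, "az": 0, "gripper": 0}, {"dx": 0, "dy": 0, "dz": 0, "ax": 0, "ay": 0, "az": 0, "gripper": 0}, {"dx": 0, "dy": 0, "dz": 0, "ax": 0, "ay": 0, "az": 0, "gripper": 0}]'

```text
time_s: 18.97
tool_pos: [597.2, 189.8, 31.9]
tcp_rot: [3.142, 0.0, -0.111]
contact_force: [-1.2, 0.1, 5.3]
opening: 0.7
grip_force: 2.5
```

Request:
step_arm --deltas '[{"dx": 0, "dy": 0, "dz": -0.1, "ax": 0, "ay": 0, "az": 0, "gripper": 0}, {"dx": 0, "dy": 0, "dz": 0, "ax": 0, "ay": 0, "az": 0, "gripper": 0}, {"dx": 0, "dy": 0, "dz": 0, "ax": 0, "ay": 0, "az": 0, "gripper": 0}]'

```text
time_s: 19.22
tool_pos: [597.3, 189.8, 31.4]
tcp_rot: [3.142, -0.0, -0.111]
contact_force: [-2.4, -0.9, 8.1]
opening: 0.4
grip_force: 4.2
```

Request:
step_arm --deltas '[{"dx": 0, "dy": 0, "dz": -0.1, "ax": 0, "ay": 0, "az": 0, "gripper": 0}, {"dx": 0, "dy": 0, "dz": 0, "ax": 0, "ay": 0, "az": 0, "gripper": 0}, {"dx": 0, "dy": 0, "dz": 0, "ax": 0, "ay": 0, "az": 0, "gripper": 0}]'

```text
time_s: 19.47
tool_pos: [597.4, 189.8, 30.9]
tcp_rot: [3.141, -0.0, -0.111]
contact_force: [-3.9, -1.3, 11.7]
opening: 0.7
grip_force: 5.9
```

Request:
step_arm --deltas '[{"dx": 0, "dy": 0, "dz": -0.06, "ax": 0, "ay": 0, "az": 0, "gripper": 0}, {"dx": 0, "dy": 0, "dz": 0, "ax": 0, "ay": 0, "az": 0, "gripper": 0}, {"dx": 0, "dy": 0, "dz": 0, "ax": 0, "ay": 0, "az": 0, "gripper": 0}]'

```text
time_s: 19.72
tool_pos: [597.4, 189.8, 30.7]
tcp_rot: [3.141, -0.0, -0.111]
contact_force: [-5.0, -1.4, 13.7]
opening: 0.4
grip_force: 6.9
```

Request:
step_arm --deltas '[{"dx": 0, "dy": 0, "dz": -0.03, "ax": 0, "ay": 0, "az": 0, "gripper": 0}, {"dx": 0, "dy": 0, "dz": 0, "ax": 0, "ay": 0, "az": 0, "gripper": 0}, {"dx": 0, "dy": 0, "dz": 0, "ax": 0, "ay": 0, "az": 0, "gripper": 0}]'

```text
time_s: 19.97
tool_pos: [597.4, 189.8, 30.6]
tcp_rot: [3.141, -0.0, -0.111]
contact_force: [-5.3, -1.7, 15.4]
opening: 0.4
grip_force: 7.4
```

End A is home: it clicked at 10.5 N, then the push rose stiffly to 15 N. Now end B.

Request:
step_arm --deltas '[{"dx": 0, "dy": 0, "dz": 0.5, "ax": 0, "ay": 0, "az": 0, "gripper": 0}, {"dx": 0, "dy": 0, "dz": 1.5, "ax": 0, "ay": 0, "az": 0, "gripper": 0}, {"dx": 0, "dy": 0, "dz": 2.5, "ax": 0, "ay": 0, "az": 0, "gripper": 0}, {"dx": 0, "dy": 0, "dz": 2.5, "ax": 0, "ay": 0, "az": 0, "gripper": 0}, {"dx": 0, "dy": 0, "dz": 1.5, "ax": 0, "ay": 0, "az": 0, "gripper": 0}, {"dx": -1.5, "dy": 0.2, "dz": 0, "ax": 0, "ay": 0, "az": 0, "gripper": 0}, {"dx": -2.5, "dy": 0.25, "dz": 0, "ax": 0, "ay": 0, "az": 0, "gripper": 0}, {"dx": -2.5, "dy": 0.25, "dz": 0, "ax": 0, "ay": 0, "az": 0, "gripper": 0}, {"dx": -2.4, "dy": 0.3, "dz": 0, "ax": 0, "ay": 0, "az": 0, "gripper": 0}, {"dx": -1.0, "dy": 0.13, "dz": 0, "ax": 0, "ay": 0, "az": 0, "gripper": 0}, {"dx": 0, "dy": 0, "dz": 0, "ax": 0, "ay": 0, "az": 0, "gripper": 0}, {"dx": 0, "dy": 0, "dz": 0, "ax": 0, "ay": 0, "az": 0, "gripper": 0}]'

```text
time_s: 20.97
tool_pos: [498.8, 201.2, 114.0]
tcp_rot: [-3.141, -0.001, -0.111]
contact_force: [-0.1, 0.8, -0.3]
opening: 0.6
grip_force: 0.0
```

Request:
step_arm --deltas '[{"dx": 0, "dy": 0, "dz": -1.0, "ax": 0, "ay": 0, "az": 0, "gripper": 0}, {"dx": 0, "dy": 0, "dz": -1.5, "ax": 0, "ay": 0, "az": 0, "gripper": 0}, {"dx": 0, "dy": 0, "dz": -1.5, "ax": 0, "ay": 0, "az": 0, "gripper": 0}, {"dx": 0, "dy": 0, "dz": -1.0, "ax": 0, "ay": 0, "az": 0, "gripper": 0}, {"dx": 0, "dy": 0, "dz": -0.5, "ax": 0, "ay": 0, "az": 0, "gripper": 0}, {"dx": 0, "dy": 0, "dz": 0, "ax": 0, "ay": 0, "az": 0, "gripper": 0}, {"dx": 0, "dy": 0, "dz": 0, "ax": 0, "ay": 0, "az": 0, "gripper": 0}, {"dx": 0, "dy": 0, "dz": 0, "ax": 0, "ay": 0, "az": 0, "gripper": 0}, {"dx": 0, "dy": 0, "dz": 0, "ax": 0, "ay": 0, "az": 0, "gripper": 0}]'

```text
time_s: 21.72
tool_pos: [498.9, 201.2, 59.5]
tcp_rot: [-3.141, -0.001, -0.111]
contact_force: [0.2, -0.3, -0.7]
opening: 0.3
grip_force: 0.0
```

Request:
step_arm --deltas '[{"dx": -0.05, "dy": 0, "dz": -0.4, "ax": 0, "ay": 0, "az": 0, "gripper": 0}, {"dx": 0, "dy": 0, "dz": -0.4, "ax": 0, "ay": 0, "az": 0, "gripper": 0}, {"dx": 0, "dy": 0, "dz": -0.3, "ax": 0, "ay": 0, "az": 0, "gripper": 0}, {"dx": 0, "dy": 0, "dz": -0.3, "ax": 0, "ay": 0, "az": 0, "gripper": 0}, {"dx": 0, "dy": 0, "dz": 0, "ax": 0, "ay": 0, "az": 0, "gripper": 0}, {"dx": 0, "dy": 0, "dz": 0, "ax": 0, "ay": 0, "az": 0, "gripper": 0}, {"dx": 0, "dy": 0, "dz": 0, "ax": 0, "ay": 0, "az": 0, "gripper": 0}]'

```text
time_s: 22.3
tool_pos: [497.7, 201.1, 44.7]
tcp_rot: [-3.142, 0.0, -0.111]
contact_force: [0.1, -1.3, 0.2]
opening: 0.2
grip_force: 0.0
```

Request:
step_arm --deltas '[{"dx": 0, "dy": 0, "dz": -0.15, "ax": 0, "ay": 0, "az": 0, "gripper": 0}, {"dx": 0, "dy": 0, "dz": -0.15, "ax": 0, "ay": 0, "az": 0, "gripper": 0}, {"dx": 0, "dy": 0, "dz": 0, "ax": 0, "ay": 0, "az": 0, "gripper": 0}, {"dx": 0, "dy": 0, "dz": 0, "ax": 0, "ay": 0, "az": 0, "gripper": 0}]'

```text
time_s: 22.63
tool_pos: [497.6, 201.1, 41.6]
tcp_rot: [3.142, 0.0, -0.111]
contact_force: [0.3, 0.9, 0.1]
opening: 0.7
grip_force: 0.0
```

Request:
step_arm --deltas '[{"dx": 0, "dy": 0, "dz": -0.1, "ax": 0, "ay": 0, "az": 0, "gripper": 0}, {"dx": 0, "dy": 0, "dz": -0.1, "ax": 0, "ay": 0, "az": 0, "gripper": 0}, {"dx": 0, "dy": 0, "dz": 0, "ax": 0, "ay": 0, "az": 0, "gripper": 0}, {"dx": 0, "dy": 0, "dz": 0, "ax": 0, "ay": 0, "az": 0, "gripper": 0}]'

```text
time_s: 22.97
tool_pos: [497.8, 201.1, 39.9]
tcp_rot: [-3.142, -0.0, -0.111]
contact_force: [-0.3, 0.1, 1.7]
opening: 0.3
grip_force: 0.9
```

Contact at about 40, as predicted.

Request:
step_arm --deltas '[{"dx": 0, "dy": 0, "dz": -0.1, "ax": 0, "ay": 0, "az": 0, "gripper": 0}, {"dx": 0, "dy": 0, "dz": -0.1, "ax": 0, "ay": 0, "az": 0, "gripper": 0}, {"dx": 0, "dy": 0, "dz": 0, "ax": 0, "ay": 0, "az": 0, "gripper": 0}, {"dx": 0, "dy": 0, "dz": 0, "ax": 0, "ay": 0, "az": 0, "gripper": 0}]'

```text
time_s: 23.3
tool_pos: [498.1, 201.2, 38.3]
tcp_rot: [-3.141, -0.001, -0.111]
contact_force: [-1.9, -0.3, 4.9]
opening: 0.6
grip_force: 2.9
```

Request:
step_arm --deltas '[{"dx": 0, "dy": 0, "dz": -0.1, "ax": 0, "ay": 0, "az": 0, "gripper": 0}, {"dx": 0, "dy": 0, "dz": 0, "ax": 0, "ay": 0, "az": 0, "gripper": 0}, {"dx": 0, "dy": 0, "dz": 0, "ax": 0, "ay": 0, "az": 0, "gripper": 0}]'

```text
time_s: 23.55
tool_pos: [498.4, 201.2, 37.5]
tcp_rot: [-3.141, -0.001, -0.111]
contact_force: [-0.8, -0.6, 7.1]
opening: 0.4
grip_force: 3.5
```

Request:
step_arm --deltas '[{"dx": 0, "dy": 0, "dz": -0.1, "ax": 0, "ay": 0, "az": 0, "gripper": 0}, {"dx": 0, "dy": 0, "dz": 0, "ax": 0, "ay": 0, "az": 0, "gripper": 0}, {"dx": 0, "dy": 0, "dz": 0, "ax": 0, "ay": 0, "az": 0, "gripper": 0}]'

```text
time_s: 23.8
tool_pos: [498.6, 201.2, 36.7]
tcp_rot: [-3.141, -0.002, -0.111]
contact_force: [-2.6, -0.7, 8.0]
opening: 0.5
grip_force: 4.1
```

Request:
step_arm --deltas '[{"dx": 0, "dy": 0, "dz": -0.1, "ax": 0, "ay": 0, "az": 0, "gripper": 0}, {"dx": 0, "dy": 0, "dz": 0, "ax": 0, "ay": 0, "az": 0, "gripper": 0}, {"dx": 0, "dy": 0, "dz": 0, "ax": 0, "ay": 0, "az": 0, "gripper": 0}]'

```text
time_s: 24.05
tool_pos: [498.0, 201.1, 35.0]
tcp_rot: [-3.141, -0.001, -0.111]
contact_force: [-0.2, 0.3, 0.3]
opening: 0.6
grip_force: 0.0
```

Request:
step_arm --deltas '[{"dx": 0, "dy": 0, "dz": -0.1, "ax": 0, "ay": 0, "az": 0, "gripper": 0}, {"dx": 0, "dy": 0, "dz": 0, "ax": 0, "ay": 0, "az": 0, "gripper": 0}, {"dx": 0, "dy": 0, "dz": 0, "ax": 0, "ay": 0, "az": 0, "gripper": 0}]'

```text
time_s: 24.3
tool_pos: [497.7, 201.1, 33.5]
tcp_rot: [-3.142, -0.0, -0.111]
contact_force: [0.4, -0.6, 0.8]
opening: 0.6
grip_force: 0.6
```

Request:
step_arm --deltas '[{"dx": 0, "dy": 0, "dz": -0.1, "ax": 0, "ay": 0, "az": 0, "gripper": 0}, {"dx": 0, "dy": 0, "dz": 0, "ax": 0, "ay": 0, "az": 0, "gripper": 0}, {"dx": 0, "dy": 0, "dz": 0, "ax": 0, "ay": 0, "az": 0, "gripper": 0}]'

```text
time_s: 24.55
tool_pos: [497.2, 201.0, 32.3]
tcp_rot: [3.141, 0.001, -0.111]
contact_force: [-0.0, 0.6, 0.4]
opening: 0.5
grip_force: 0.0
```

Request:
step_arm --deltas '[{"dx": 0, "dy": 0, "dz": -0.1, "ax": 0, "ay": 0, "az": 0, "gripper": 0}, {"dx": 0, "dy": 0, "dz": 0, "ax": 0, "ay": 0, "az": 0, "gripper": 0}, {"dx": 0, "dy": 0, "dz": 0, "ax": 0, "ay": 0, "az": 0, "gripper": 0}]'

```text
time_s: 24.8
tool_pos: [497.5, 201.1, 31.6]
tcp_rot: [3.142, 0.0, -0.111]
contact_force: [-0.4, -0.0, 1.1]
opening: 0.4
grip_force: 0.0
```

Request:
step_arm --deltas '[{"dx": 0, "dy": 0, "dz": -0.1, "ax": 0, "ay": 0, "az": 0, "gripper": 0}, {"dx": 0, "dy": 0, "dz": 0, "ax": 0, "ay": 0, "az": 0, "gripper": 0}, {"dx": 0, "dy": 0, "dz": 0, "ax": 0, "ay": 0, "az": 0, "gripper": 0}]'

```text
time_s: 25.05
tool_pos: [497.6, 201.1, 31.0]
tcp_rot: [3.141, 0.0, -0.111]
contact_force: [-2.4, -0.5, 5.9]
opening: 0.5
grip_force: 2.5
```

Request:
step_arm --deltas '[{"dx": 0, "dy": 0, "dz": -0.1, "ax": 0, "ay": 0, "az": 0, "gripper": 0}, {"dx": 0, "dy": 0, "dz": 0, "ax": 0, "ay": 0, "az": 0, "gripper": 0}, {"dx": 0, "dy": 0, "dz": 0, "ax": 0, "ay": 0, "az": 0, "gripper": 0}]'

```text
time_s: 25.3
tool_pos: [497.6, 201.1, 30.5]
tcp_rot: [3.141, 0.0, -0.111]
contact_force: [-4.1, -0.9, 9.8]
opening: 0.2
grip_force: 4.8
```

Request:
step_arm --deltas '[{"dx": 0, "dy": 0, "dz": -0.08, "ax": 0, "ay": 0, "az": 0, "gripper": 0}, {"dx": 0, "dy": 0, "dz": 0, "ax": 0, "ay": 0, "az": 0, "gripper": 0}, {"dx": 0, "dy": 0, "dz": 0, "ax": 0, "ay": 0, "az": 0, "gripper": 0}]'

```text
time_s: 25.55
tool_pos: [497.6, 201.1, 30.1]
tcp_rot: [3.141, 0.0, -0.111]
contact_force: [-4.8, -1.6, 13.2]
opening: 0.3
grip_force: 6.6
```

Request:
step_arm --deltas '[{"dx": 0, "dy": 0, "dz": -0.05, "ax": 0, "ay": 0, "az": 0, "gripper": 0}, {"dx": 0, "dy": 0, "dz": 0, "ax": 0, "ay": 0, "az": 0, "gripper": 0}, {"dx": 0, "dy": 0, "dz": 0, "ax": 0, "ay": 0, "az": 0, "gripper": 0}]'

```text
time_s: 25.8
tool_pos: [497.6, 201.1, 29.8]
tcp_rot: [3.141, 0.0, -0.111]
contact_force: [-5.7, -2.5, 15.5]
opening: 0.4
grip_force: 7.8
```

Request:
step_arm --deltas '[{"dx": 0, "dy": 0, "dz": 0.5, "ax": 0, "ay": 0, "az": 0, "gripper": 0}, {"dx": 0, "dy": 0, "dz": 1.5, "ax": 0, "ay": 0, "az": 0, "gripper": 0}, {"dx": 0, "dy": 0, "dz": 3.0, "ax": 0, "ay": 0, "az": 0, "gripper": 0}, {"dx": 0, "dy": 0, "dz": 3.0, "ax": 0, "ay": 0, "az": 0, "gripper": 0}, {"dx": 0, "dy": 0, "dz": 3.0, "ax": 0, "ay": 0, "az": 0, "gripper": 0}, {"dx": -1.0, "dy": 2.0, "dz": 2.0, "ax": 0, "ay": 0, "az": 0, "gripper": 0}, {"dx": -1.5, "dy": 3.5, "dz": 0, "ax": 0, "ay": 0, "az": 0, "gripper": 0}, {"dx": -1.5, "dy": 3.5, "dz": 0, "ax": 0, "ay": 0, "az": 0, "gripper": 0}, {"dx": -1.5, "dy": 3.5, "dz": 0, "ax": 0, "ay": 0, "az": 0, "gripper": 0}, {"dx": -1.5, "dy": 3.5, "dz": 0, "ax": 0, "ay": 0, "az": 0, "gripper": 0}, {"dx": -1.0, "dy": 3.5, "dz": 0, "ax": 0, "ay": 0, "az": 0, "gripper": 0}, {"dx": 0, "dy": 2.5, "dz": 0, "ax": 0, "ay": 0, "az": 0, "gripper": 0}]'

```text
time_s: 26.8
tool_pos: [415.2, 423.7, 158.4]
tcp_rot: [-3.141, 0.001, -0.109]
contact_force: [-0.2, -0.5, 0.4]
opening: 0.4
grip_force: 0.0
```

```bash
python3 look.py look2
```

```text
26.8 [415.18136114 423.74524703 158.35836039] 0.3780367184083126 [-0.17899182 -0.4610909   0.43768606]
green [ 186  184   38   54 1218]
z top 31.591477458113786 ((549.7216796875, 195.07012939453125), (89.25106048583984, 148.71644592285156), 83.3988037109375)
plane slopes mm/50mm [ 0.01447029 -0.10303963] 31.643673062110153
board [[204.3 210.7]]
A [[206.6 193.5]]
B [[202.  228.2]]
(462, 795, 3)
```

View pics/look2.png

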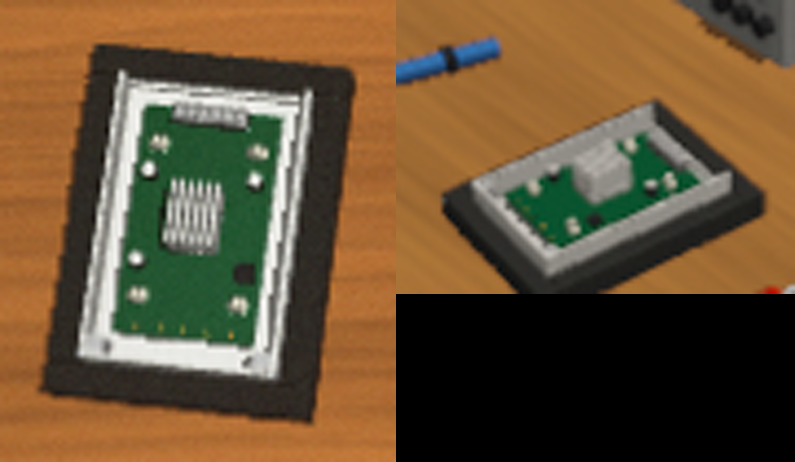

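The board is level and all four posts stand proud at (160,143), (258,152), (138,294) and (238,304). I check its height against the case floor and wall tops.

```bash
python3 - <<'E'
from h import *
Z=[]
for i in range(5):
    p,d=vision.grab_frame('top');u,v,P=cloud('top',d);Z.append(P)
Q=np.vstack(Z)
th=np.radians(-6.43);R=np.array([[np.cos(th),-np.sin(th)],[np.sin(th),np.cos(th)]])
L=(Q[:,:2]-[549,195.2])@R
def b(n,x0,x1,y0,y1):
    m=(L[:,0]>x0)&(L[:,0]<x1)&(L[:,1]>y0)&(L[:,1]<y1);z=Q[m,2];print(n,m.sum(),np.median(z).round(1),np.percentile(z,[10,90]).round(1))
b('board A',38,60,-18,18);b('board B',-62,-38,-18,18)
for sx in(1,-1):
    for sy in(1,-1):b((sx,sy),*sorted((sx*60,sx*74)),*sorted((sy*(27),sy*44)))
b('floor -x',-88,-79,-50,50);b('floor+y',-70,70,48,57);b('floor-y',-70,70,-56,-48);b('wall+y',-80,80,59.5,61.5);b('wall-x',-92.5,-90.5,-50,50);b('sink',-18,18,-13,13)
print(readout.get_state()['time_s'])
E
```

```text
board A 481 31.8 [28.1 35.5]
board B 541 31.3 [27.3 35.2]
(1, 1) 126 31.4 [27.6 35.5]
(1, -1) 150 31.3 [28.3 35.1]
(-1, 1) 174 30.6 [17.5 35.3]
(-1, -1) 165 31.2 [26.2 34.5]
floor -x 507 16.2 [11.3 22. ]
floor+y 735 15.7 [11.8 19.9]
floor-y 678 15.8 [11.9 19.6]
wall+y 356 38.3 [15.7 44.8]
wall-x 111 41.6 [36.5 45. ]
sink 604 56.6 [43.1 63.9]
27.15
```

The board top is 15.8 mm above the case floor (16 expected when home) and level at all four corners, so I hand in.

```bash
python3 -c "
from rig import order
print(order.close_job())"
```

```text
the job is handed in; nothing more can be done
None
```

The board is snapped fully home and level on all four standoffs, with the terminal block at the low-walled end; the highest push I read was 15.5 N, and the job was handed in at about 27 s with the arm clear of everything.

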